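Stir the beads in the lab's bead dryer

ROBOT

A 6-joint arm with a two-finger parallel gripper is mounted at the origin on the work surface. World frame = base frame: x ahead of the robot, y to its left, z up, the work surface at z = 0. Lengths are in m, angles in rad, forces in N, time in s.
With the tool pointing down it reaches from about 0.275 to 0.725 m from the base axis. Payload 15.9 kg.
Tool frame: the origin (TCP) lies midway between the tips of the shut fingers; the grasp point (between the pads) lies 19 mm behind it; y points along the fingers, z is the direction in which the jaws open and shut, and the axes are right-handed (so a half turn about y gives the same grasp; the last joint's range is limited). The gripper opens to 85 mm and grips with 20 to 120 N. Pads are 22 mm wide; open, the fingers measure 114 mm over their backs; the gripper's body (76 mm by 85 mm) begins 54 mm behind the grasp point. The pads swing forward as they close: fully open they stand 13 mm farther back than shut.
Start: joints at [1.313, 0.213, -0.034, 1.323, 0, 1.571], TCP at [0.127, 0.483, 0.204] pointing down, gripper open.
Joint ranges: [-2.98, 2.98], [-0.74, 1.72], [-1.14, 1.35], [-2.1, 2.04], [-1.57, 1.44], [-3.14, 3.14]. Speed limits (rad/s): [1.89, 1.89, 2.39, 2.57, 3.14, 3.14].

INTERFACE

Orientations are given as a unit quaternion [w, x, y, z].
In Python, from bench import get_state, read_camera, sign_off, silhouettes gives the robot as it stands.
- The arm moves only by the tool apply_moves, never from a script. Its argument "rows" is a list of rows, each an object with "twist": the turn, a rotation vector about the tool's x, y, z in degrees, a list of three; "dp": the shift along the tool's x, y, z in mm, a list of three; "grip": the closure, from 0 (fully open) to 1 (shut). In form: [{"twist": [ax, ay, az], "dp": [dx, dy, dz], "grip": grip}, ...]. A call has 1 to 10 rows; each row is the pose to reach, as a shift and turn from the pose measured when the call began, along the tool's axes at that moment; what a row does not reach only later rows make up. A row lasts 1/12 s, in which the tool goes at most 41.7 mm and 7.16 degrees, less where a joint would pass 70% of its speed; a pose out of reach is approached as far as the arm can. A call with a gripper value outside its range is refused whole. The fingers move at their own pace and stop on an object; "newtons" is the grip in N (left out, the last holds). Time passes only in rows, so rows that repeat a pose let the fingers close. It gives the time, the measured TCP pose, the force and the opening at its end, in the units of the state.
- get_state(): the state, without advancing time (a new reading comes with each control period).
- read_camera(name): name is "scene" or "top" or "wrist"; returns a dict with "image" (384x512x3 uint8, red, green, blue), "fovy" (degrees; the focal length in pixels is half the picture's height over the tangent of half this angle, whatever the lens; pixels are square), "cx", "cy" (the principal point, pixels), "R" (3x3) and "t" (3): a world point X has camera coordinates R X + t; the wrist camera has in their place "T_tool_cam" (4x4, takes a point from camera to tool coordinates, whose origin is the TCP and whose axes are the tool frame's). Camera axes: x right, y down, z forward; pixel columns grow to the right and rows downward; lengths in m; the calibration is good to about 2 mm. The wrist camera is an equidistant fisheye: a pixel r from the principal point sees the ray r / f radians off the axis. A picture is of the moment at which its call begins: read the wrist's pose just before it. There is no depth.
- sign_off(): hands the job in, once; it reports no verdict.
Trained networks look in a picture, given as the dict that the camera call returned (one of the last four; its "shot" number tells which), for a name from the list of things; names that differ only in an ending like _2 or _b are one class to them, and where a whole thing is asked for, a point or a joint stands for the part that bears it (a point fixed in the world has none). Each returns a list of dicts, best first, with "conf" (0 to 1); they miss things now and then, are a little off and sometimes report something else, mostly with a low value. They report only what shows in the picture. A call takes as long as a camera call. They do not tell look-alikes from the thing itself.
- silhouettes(picture, query): "region" (384x512 bool, what is visible of it) and "bbox" ([left, top, width, height] in pixels, round what is visible of it).
The state is a dict: "time_s": time; "qpos": joint angles; "qvel": joint speeds; "joint_torque": joint torques, N m; "tcp_pos": TCP position; "tcp_rot": TCP orientation; "force": force on the tool from outside, world axes, zero at the start; "wrist_torque": the same for the moment, N m; "gripper_width": finger opening in m.
Only numpy, scipy, OpenCV 4.12 (cv2) and the standard library are available. Lean on these libraries where they do the work, as an engineer would, in place of code of your own. Each camera call takes 0.05 s, during which the arm holds its last target. There are 200 camera calls.

TASK

Turn the bead dryer's selector to the green mark, then take the orange-gripped stirrer from the rack and stir the beads with its tip just above the dish floor: put it in on the selector side and go round anticlockwise (seen from above), close along the wall so that the beads are swept round, at least two full turns until just past the selector side again. Leave the stirrer standing or leaning in the blue rod jar, the jar upright, every bead still in the dish, the selector still on green, and do not disturb the spare rod, bottle, tub or flask.

Things in the scene. Friction and masses are not known exactly. Their poses are not given: they have to be found in the camera images.
- selector (a joint): selector knob of the bead dryer, angle in rad. 0 = white line of the knob points at the white mark (along the dryer's +x, towards the dish); it grows as the knob is turned clockwise seen from above. It clicks into place at 0 (white mark), 0.6 (yellow), 1.2 (green), 1.8 (red). Range -0.1 to 1.9; about 0.05 N m to turn
- selector_grip (a point): point on the knob's vertical axis at the height to grip, 30 mm above the dryer's panel. Black bar grip 46 mm long, 14 mm wide, from 9 to 41 mm above the panel, on a disc of radius 26 mm, 9 mm high. Its x axis runs along the bar towards the end with the white line
- green_mark (a point): the green dot (9 mm) on the panel, 36 mm from the knob's axis
- dryer: white bead dryer, fixed to the bench, 240 mm (x) by 160 mm (y), flat top 45 mm above the bench; origin under its centre. Knob's axis at x = -78 mm, y = 0; white dish, fixed, centred at x = +45 mm, y = 0
- dish_floor (a point): centre of the dish's inner floor (50 mm above the bench), axes as the dryer: -x is the selector side, +x the far side, +y the left side. Dish: inner radius 51 mm, outer 55 mm, flat floor, straight wall, rim 45 mm above the floor
- stirrer: upright stirring rod with an orange grip, 135 mm long; origin at its lower tip, z up along it. Steel rod 10 mm thick with a 14 mm ball end at the bottom, collar 28 mm wide at 85 to 91 mm above the tip, square orange grip 18 by 18 mm (faces along x and y) from 91 to 135 mm. 50 g. It hangs by its collar in a hole of the rack and lifts straight out
- stir_tip (a point): lowest point of the stirrer's ball end. Run 30 to 39 mm from the dish centre (ball 5 to 14 mm clear of the wall) it pushes the beads along the wall; further in they slip past outside it
- stir_grip (a point): middle of the orange grip, 115 mm above the tip
- rack: white rod rack, fixed, 160 mm (x) by 50 mm (y), 90 mm high; origin under its centre. Three 20 mm holes in its top along its x axis, at -50, 0 and +50 mm: the stirrer, the spare rod, and one empty
- spare: spare rod, the same as the stirrer but with a grey grip; to be left alone
- rod_jar: blue jar for used rods, loose, 0.7 kg, open top; origin under its centre. Outer radius 34 mm, inner radius 30 mm, 85 mm high, inner floor 8 mm up
- amber_bottle: bystander: amber bottle with black cap, radius 30 mm, 140 mm high, origin under its centre
- tub: bystander: white jar with blue cap, radius 30 mm, 85 mm high, origin under its centre
- flask: bystander: green conical flask, foot radius 33 mm, 108 mm high, origin under its centre
- bead0_center (a point): centre of a blue bead in the dish, a ball 20 mm across, 12 g
- bead1_center (a point): centre of an orange bead in the dish, a ball 20 mm across, 12 g
- bead2_center (a point): centre of a blue bead in the dish, a ball 20 mm across, 12 g
- bead3_center (a point): centre of an orange bead in the dish, a ball 20 mm across, 12 g
- bead4_center (a point): centre of a blue bead in the dish, a ball 20 mm across, 12 g
- bead5_center (a point): centre of an orange bead in the dish, a ball 20 mm across, 12 g
- bead6_center (a point): centre of a blue bead in the dish, a ball 20 mm across, 12 g
- bead7_center (a point): centre of an orange bead in the dish, a ball 20 mm across, 12 g
Mind the look-alikes: they are no part of the job. There is more than one size of the rod_jar; the job needs the middle-sized. Of the things that look like the stirrer, take the one that is farthest to the robot's right at the start.

How it is judged:
By the outcome, as a careful person would: the job done as asked, in the order asked, and still so for the second after the job is handed in, with the robot touching nothing.
It also fails if it takes over 72 s, if anything falls off the work surface, if the arm or the gripper's body presses on something with over 40 N, if the wrist force passes 120 N, or if a joint passes its speed limit or range.

## Working session

There is one attempt and no reset: what is moved stays moved. The work goes in short steps, Python scripts to look and compute and a tool call to move; the robot and the scene stay as the last step left them, time stands still between calls to the robot, and variables do not carry over. Pictures are saved under pics/ and viewed, about 8 in all and at most 12, crops included, and the job is handed in when it is done.

Besides the shell and the picture viewer there is one more tool, called after "Emit:" as name(argument=value, ...) on one line, values as JSON. apply_moves: Moves the arm, as the interface text tells. Its arguments: {"type":"object","properties":{"rows":{"type":"array","items":{"type":"object","properties":{"twist":{"type":"array","items":{"type":"number"}},"dp":{"type":"array","items":{"type":"number"}},"grip":{"type":"number"}}}},"newtons":{"type":"number"}},"required":["rows"]}

```bash
mkdir -p pics; ls; python3 - <<'E'
from bench import *
import cv2,numpy as np,pickle
s=get_state();print({k:np.round(v,4) for k,v in s.items()})
P={}
for n in("scene","top"):
    p=read_camera(n);P[n]=p
    print(n,p['fovy'],p['cx'],p['cy'],np.round(p['R'],3).tolist(),np.round(p['t'],3),p.get('shot'))
    for q in["selector","green_mark","dryer","stirrer","stir_grip","rack","spare","rod_jar","amber_bottle","tub","flask","bead0_center","bead1_center"]:
        try:
            for d in silhouettes(p,q)[:8]:
                r=d['region'];ys,xs=np.nonzero(r)
                if d['conf']>.3: print(q,round(d['conf'],2),d['bbox'],round(xs.mean(),1),round(ys.mean(),1))
        except Exception as e: print(q,e)
    cv2.imwrite(f'pics/{n}0.png',p['image'][:,:,::-1])
pickle.dump(P,open('P0.pkl','wb'))
a=np.hstack([P['scene']['image'],P['top']['image']])[:,:,::-1]
cv2.imwrite('pics/top0b.png',cv2.resize(P['top']['image'][:,:,::-1],(800,600),interpolation=cv2.INTER_CUBIC))
E
```

```text
pics
{'time_s': np.float64(0.0), 'qpos': array([ 1.313 ,  0.2134, -0.035 ,  1.3235, -0.    ,  1.5708]), 'qvel': array([-0.    ,  0.0002, -0.    ,  0.0013, -0.    ,  0.0013]), 'joint_torque': array([ 2.00000e-03, -6.86158e+01,  4.87120e+01,  1.75000e-02,
        2.00000e-04,  0.00000e+00]), 'tcp_pos': array([0.1274, 0.4831, 0.2031]), 'tcp_rot': array([-0.7009,  0.7016, -0.0909,  0.0909]), 'force': array([ 0.3901, -0.795 ,  0.0682]), 'wrist_torque': array([-0.0785, -0.0151,  0.0181]), 'gripper_width': np.float64(0.0853)}
scene 51.94105452340315 248.41713266174204 192.9856689314525 [[-0.603, 0.798, 0.004], [0.54, 0.411, -0.735], [-0.588, -0.441, -0.678]] [ 0.346 -0.218  1.317] 1
selector 0.56 [252.0, 208.2, 12.7, 4.1] 257.4 211.9
selector 0.55 [280.5, 182.3, 21.3, 21.4] 290.4 192.2
green_mark 0.62 [218.2, 181.0, 103.4, 92.3] 272.2 224.2
dryer 0.7 [216.6, 179.1, 106.5, 95.6] 272.2 224.0
stirrer 0.96 [414.7, 246.2, 28.7, 45.2] 428.7 262.9
stirrer 0.7 [375.8, 238.2, 16.6, 23.7] 385.4 248.1
stirrer 0.55 [219.4, 180.2, 105.6, 92.7] 272.2 223.9
stir_grip 0.66 [378.9, 239.3, 13.6, 21.2] 385.2 
[... 758 characters left out ...]
163.7, 51.2, 73.6] 240.5 203.5
green_mark 0.61 [149.2, 177.1, 11.7, 10.3] 153.0 181.7
dryer 0.72 [216.3, 167.2, 51.2, 72.0] 240.3 203.6
stirrer 0.46 [127.1, 206.0, 10.7, 11.0] 128.5 211.1
stirrer 0.45 [149.2, 192.7, 10.0, 7.3] 154.2 197.6
stir_grip 0.39 [123.4, 206.2, 11.4, 9.0] 128.2 211.0
rack 0.77 [146.7, 175.4, 22.8, 49.5] 158.4 201.9
spare 0.41 [151.6, 176.9, 7.6, 10.3] 153.0 181.3
rod_jar 0.76 [331.2, 191.9, 25.3, 19.0] 344.0 200.9
rod_jar 0.69 [333.9, 150.1, 33.8, 30.5] 350.9 164.2
rod_jar 0.52 [363.5, 200.4, 23.2, 12.1] 375.3 205.8
amber_bottle 0.87 [267.5, 175.8, 22.0, 20.6] 279.1 184.4
tub 0.71 [193.7, 218.3, 21.6, 20.0] 203.4 227.0
flask 0.69 [193.3, 179.7, 21.5, 21.1] 203.2 189.6
```

View pics/top0b.png

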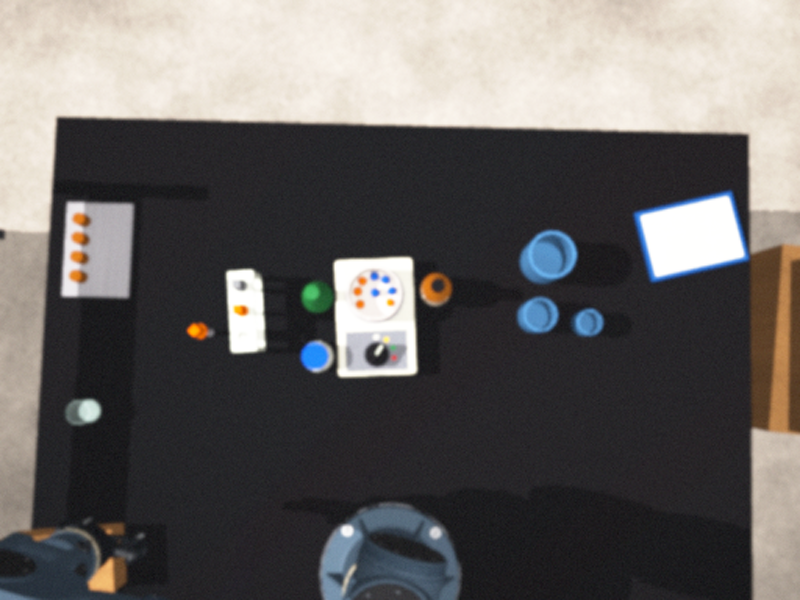

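View pics/scene0.png

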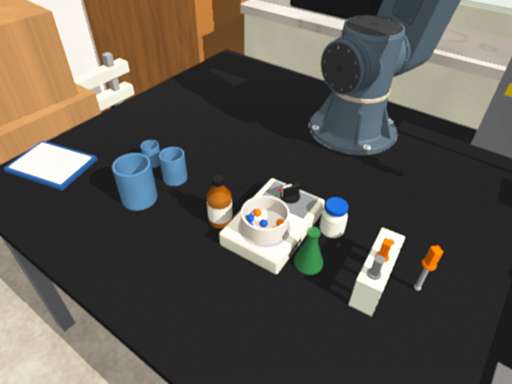

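The top view shows the robot at the bottom and the dryer in the centre, with the dish at (376,294) and the knob at (377,352). The rack at (245,310) holds a grey rod and an orange one at (241,310). A second orange look-alike stands farther left at (198,330), so the one in the rack is mine. There are three blue jars, and the middle-sized one is at (538,315).

```bash
cat > h.py <<'E'
import numpy as np,cv2
from scipy.spatial.transform import Rotation as Ro
from bench import get_state,read_camera,silhouettes
def foc(p): return p['image'].shape[0]/2/np.tan(np.radians(p['fovy'])/2)
def pose():
    s=get_state();q=s['tcp_rot'];return np.array(s['tcp_pos']),Ro.from_quat([q[1],q[2],q[3],q[0]]).as_matrix()
def ray(p,u,v,tp=None):
    f=foc(p);x=(u-p['cx'])/f;y=(v-p['cy'])/f
    if 'R' in p:
        R=np.array(p['R']);t=np.array(p['t']);return -R.T@t,R.T@np.array([x,y,1])
    r=np.hypot(x,y);k=np.sin(r)/r if r>1e-9 else 1
    T=np.array(p['T_tool_cam']);P,Rt=tp
    return P+Rt@T[:3,3],Rt@T[:3,:3]@np.array([x*k,y*k,np.cos(r)])
def at(p,u,v,z,tp=None):
    o,d=ray(p,u,v,tp);return o+d*(z-o[2])/d[2]
def proj(p,X,tp=None):
    X=np.asarray(X,float);f=foc(p)
    if 'R' in p: c=np.array(p['R'])@X+p['t'];return p['cx']+f*c[0]/c[2],p['cy']+f*c[1]/c[2]
    T=np.array(p['T_tool_cam']);P,Rt=tp;c=T[:3,:3].T@(Rt.T@(X-P)-T[:3,3])
    r=np.hypot(c[0],c[1]);th=np.arctan2(r,c[2]);return p['cx']+f*th*c[0]/r,p['cy']+f*th*c[1]/r
def down(a):  # jaw axis (tool z) at world azimuth a deg, tool y down
    z=np.array([np.cos(np.radians(a)),np.sin(np.radians(a)),0]);y=np.array([0,0,-1.]);return np.c_[np.cross(y,z),y,z]
def plan(X,R=None,show=True):
    P,Rt=pose();R=Rt if R is None else R
    dp=Rt.T@(np.array(X)-P)*1e3;tw=np.degrees(Ro.from_matrix(Rt.T@R).as_rotvec())
    if show: print('dp',np.round(dp,1),'twist',np.round(tw,1),'|dp|',round(np.linalg.norm(dp)),'jaw az',np.round(np.degrees(np.arctan2(Rt[1,2],Rt[0,2])),1))
    return dp,tw
E
python3 - <<'E'
import pickle;from h import *
P=pickle.load(open('P0.pkl','rb'));p=P['top']
k=.64
for n,u,v,z in[('dish rim',376,294,.095),('knob',377,352,.08),('dryTL',335,259,.045),('dryTR',412,257,.045),('dryBR',415,373,.045),('dryBL',338,377,.045),('rackTL',227,271,.09),('rackBL',232,353,.09),('rackTR',257,269,.09),('rackBR',264,350,.09),('stir',241,310,.14),('lookalike',198,330,.1),('grey',241,285,.14),('jarM',538,312,.085),('jarL',549,250,.1),('jarS',589,320,.07),('bottle',436,288,.14),('flask',316,295,.1),('tub',315,356,.085)]:
    print(n,np.round(at(p,u*k,v*k,z),3))
s=P['scene']
for n,u,v,z in[('knobtop',290,190,.086),('stirtop',387,240,.14),('jarM',172.5,156,.085)]: print('sc',n,np.round(at(s,u,v,z),3))
P0,R=pose();print(R.round(2))
plan([.32,0,.35])
E
```

```text
dish rim [0.571 0.043 0.095]
knob [0.456 0.038 0.08 ]
dryTL [0.646 0.132 0.045]
dryTR [ 0.655 -0.028  0.045]
dryBR [ 0.415 -0.04   0.045]
dryBL [0.403 0.118 0.045]
rackTL [0.61  0.344 0.09 ]
rackBL [0.446 0.327 0.09 ]
rackTR [0.616 0.284 0.09 ]
rackBR [0.454 0.263 0.09 ]
stir [0.53  0.302 0.14 ]
lookalike [0.49  0.394 0.1  ]
grey [0.578 0.304 0.14 ]
jarM [ 0.545 -0.283  0.085]
jarL [ 0.668 -0.301  0.1  ]
jarS [ 0.532 -0.39   0.07 ]
bottle [ 0.582 -0.075  0.14 ]
flask [0.566 0.162 0.1  ]
tub [0.445 0.162 0.085]
sc knobtop [0.471 0.049 0.086]
sc stirtop [0.531 0.308 0.14 ]
sc jarM [ 0.547 -0.277  0.085]
[[ 0.97 -0.    0.25]
 [-0.25  0.    0.97]
 [-0.   -1.    0.  ]]
dp [ 309.4 -146.4 -418.4] twist [0. 0. 0.] |dp| 541 jaw az 75.2
```

Emit:
apply_moves(rows=[{"twist": [0, 0, 0], "dp": [413, -50, -352], "grip": 0.0}, {"twist": [0, 7, 0], "dp": [413, -50, -352], "grip": 0.0}, {"twist": [0, 14, 0], "dp": [413, -50, -352], "grip": 0.0}, {"twist": [0, 20, 0], "dp": [413, -50, -352], "grip": 0.0}, {"twist": [0, 20, 0], "dp": [413, -50, -352], "grip": 0.0}, {"twist": [0, 20, 0], "dp": [413, -50, -352], "grip": 0.0}, {"twist": [0, 20, 0], "dp": [413, -50, -352], "grip": 0.0}, {"twist": [0, 20, 0], "dp": [413, -50, -352], "grip": 0.0}, {"twist": [0, 20, 0], "dp": [413, -50, -352], "grip": 0.0}, {"twist": [0, 20, 0], "dp": [413, -50, -352], "grip": 0.0}])

```text
time_s: 2.23
tcp_pos: [0.3649, 0.1408, 0.2423]
tcp_rot: [0.675, -0.675, 0.211, -0.211]
force: [0.9, 1.3, -1.0]
gripper_width: 0.0854
```

```bash
python3 - <<'E'
from h import *
plan([.44,.04,.25],down(55))
E
```

```text
dp [119.2  -7.7 -39.9] twist [-0.   0.2  0. ] |dp| 126 jaw az 55.2
```

Emit:
apply_moves(rows=[{"twist": [0, 0, 0], "dp": [40, -3, -13], "grip": 0.0}, {"twist": [0, 0, 0], "dp": [80, -6, -27], "grip": 0.0}, {"twist": [0, 0, 0], "dp": [110, -8, -37], "grip": 0.0}, {"twist": [0, 0, 0], "dp": [119, -8, -40], "grip": 0.3}, {"twist": [0, 0, 0], "dp": [119, -8, -40], "grip": 0.3}, {"twist": [0, 0, 0], "dp": [119, -8, -40], "grip": 0.3}])

```text
time_s: 2.73
tcp_pos: [0.4396, 0.04, 0.2501]
tcp_rot: [0.675, -0.674, 0.212, -0.212]
force: [0.1, 1.0, 0.1]
gripper_width: 0.0599
```

```bash
python3 - <<'E'
from h import *
import pickle
tp=pose();p=read_camera('wrist');pickle.dump((p,tp),open('W1.pkl','wb'))
print(tp[0],p['fovy'],p['cx'],p['cy'],np.round(p['T_tool_cam'],3).tolist(),foc(p), get_state()['gripper_width'])
print('knob px',proj(p,[.456,.038,.086],tp),'dish',proj(p,[.571,.043,.095],tp))
cv2.imwrite('pics/w1.png',cv2.resize(p['image'][:,:,::-1],(800,600),interpolation=cv2.INTER_CUBIC))
E
```

```text
[0.4396427  0.03997855 0.25014368] 65.70646984690485 258.4068842580334 189.03799139624323 [[-0.0, 0.954, 0.301, -0.077], [-0.0, -0.301, 0.954, -0.17], [1.0, -0.0, 0.0, 0.0], [0.0, 0.0, 0.0, 1.0]] 297.3186396354542 0.059385729567536676
knob px (np.float64(264.67442043093433), np.float64(177.66173100374363)) dish (np.float64(319.4137350755443), np.float64(249.74216680548608))
```

View pics/w1.png

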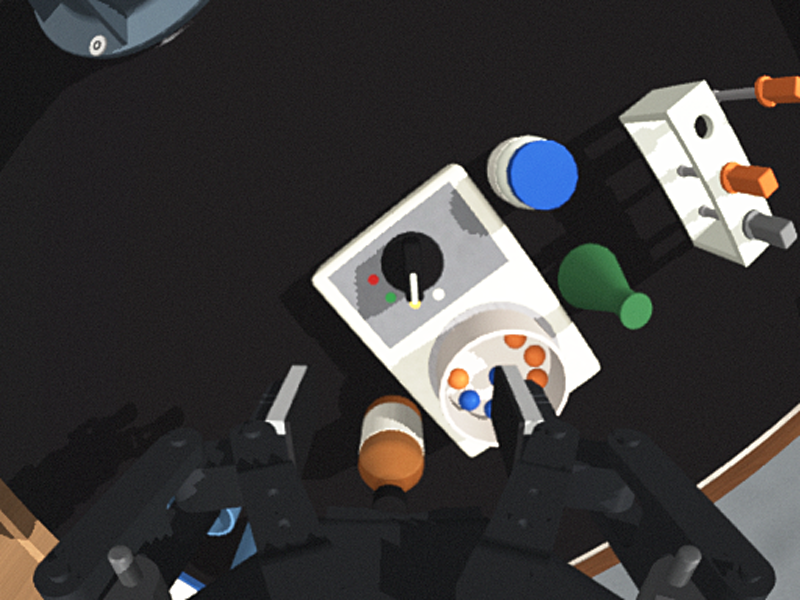

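The knob is at (412,264) and its white line covers the yellow mark, so the selector is at 0.6. The marks are white (438,294), green (391,298) and red (373,280). The rack's empty hole is at (704,126) and the stirrer's grip top is at (768,185).

```bash
python3 - <<'E'
from h import *
import pickle
from scipy.optimize import least_squares
p,tp=pickle.load(open('W1.pkl','rb'));k=.64
A=lambda u,v,z:at(p,u*k,v*k,z,tp)[:2]
m={0:A(438,294,.046),.6:A(415,303.5,.046),1.2:A(391,298,.046),1.8:A(373,280,.046)}
cs=[A(458,166,.045),A(315,279,.045),A(472,456,.045),A(600,368,.045)]
loc=[(-.12,.08),(-.12,-.08),(.12,-.08),(.12,.08)]
print(m,cs)
def res(x):
    c,s=np.cos(x[2]),np.sin(x[2]);Rm=np.array([[c,-s],[s,c]]);r=[]
    for l,o in zip(loc,cs): r+=list(x[:2]+Rm@l-o)
    for a,o in m.items(): r+=list((x[:2]+Rm@(-.078+.036*np.cos(a),-.036*np.sin(a))-o)*2)
    r+=list(x[:2]+Rm@(-.078,0)-A(412,264,.054))
    return r
f=least_squares(res,[.53,.04,.05]);x=f.x;print('dryer',x[:2],np.degrees(x[2]),np.round(np.array(f.fun)*1e3,1))
c,s=np.cos(x[2]),np.sin(x[2]);Rm=np.array([[c,-s],[s,c]])
K=x[:2]+Rm@(-.078,0);D=x[:2]+Rm@(.045,0);print('knob',K,'dish',D)
print('dish rim',A(503,393,.095)) 
print('hole',A(704,126,.09),'collar',A(730,179,.096),'griptop',A(768,181,.140))
h=np.degrees(x[2]-.6);print('bar heading',h)
plan([*K,.062],down(h+90))
E
```

```text
{0: array([0.48914396, 0.04133668]), 0.6: array([0.48499914, 0.02058721]), 1.2: array([0.46934193, 0.00669265]), 1.8: array([0.44780211, 0.00345984])} [array([0.40949842, 0.11444871]), array([ 0.41889463, -0.03674561]), array([ 0.65181565, -0.02367222]), array([0.6415848 , 0.12958583])]
dryer [0.53132357 0.04457694] 3.857026367033912 [-3.3  1.9 -1.9 -6.6  4.6 -3.5  4.1  2.9  0.5  0.8 -1.   0.9 -1.1  0.1
 -0.2  0.7  0.   0.3]
knob [0.45350024 0.03933011] dish [0.57622165 0.04760395]
dish rim [0.57523777 0.04433416]
hole [0.48303508 0.30543089] collar [0.53192928 0.3046014 ] griptop [0.53176297 0.31005814]
bar heading -30.520441340815477
dp [ 12.4 188.2   6.9] twist [-0.  -4.2 -0. ] |dp| 189 jaw az 55.2
```

Emit:
apply_moves(rows=[{"twist": [0, -2, 0], "dp": [12.5, 30, 7], "grip": 0.5}, {"twist": [0, -4, 0], "dp": [12.5, 65, 7], "grip": 0.5}, {"twist": [0, -4.2, 0], "dp": [12.5, 100, 7], "grip": 0.5}, {"twist": [0, -4.2, 0], "dp": [12.5, 135, 7], "grip": 0.5}, {"twist": [0, -4.2, 0], "dp": [12.5, 165, 7], "grip": 0.5}, {"twist": [0, -4.2, 0], "dp": [12.5, 186, 7], "grip": 0.5}, {"twist": [0, -4.2, 0], "dp": [12.5, 187, 7], "grip": 1.0}, {"twist": [0, -4.2, 0], "dp": [12.5, 187, 7], "grip": 1.0}, {"twist": [0, -4.2, 0], "dp": [12.5, 187, 7], "grip": 1.0}, {"twist": [0, -4.2, 0], "dp": [12.5, 187, 7], "grip": 1.0}], newtons=25)

```text
time_s: 3.62
tcp_pos: [0.4547, 0.0398, 0.0649]
tcp_rot: [0.683, -0.682, 0.185, -0.187]
force: [-0.6, 0.3, 0.1]
gripper_width: 0.0003
```

```bash
python3 - <<'E'
from h import *
import pickle
tp=pose();p=read_camera('wrist');pickle.dump((p,tp),open('W2.pkl','wb'))
s=get_state();print(s['gripper_width'],tp[0],s['force'])
cv2.imwrite('pics/w2.png',p['image'][:,:,::-1])
E
```

```text
-4.230265997250639e-05 [0.45470673 0.03982912 0.06494465] [-0.74236913  0.35027728 -0.09322058]
```

View pics/w2.png

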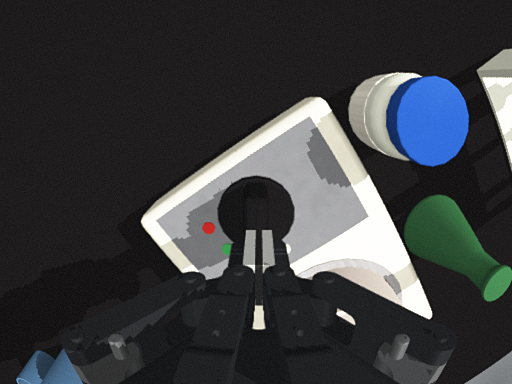

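```bash
python3 - <<'E'
from h import *
import pickle
p,tp=pickle.load(open('W2.pkl','rb'))
for X in([.4535,.0393,.086],[.4535,.0393,.054],tp[0],tp[0]+[0,0,.019]): print(np.round(proj(p,X,tp),1))
im=p['image'][160:340,170:350,::-1].astype(float);im=255*(im/255)**.5
cv2.imwrite('pics/w2c.png',cv2.resize(im.astype('uint8'),(600,600),interpolation=cv2.INTER_CUBIC))
E
```

```text
[256.1 238.7]
[256.3 216.5]
[257.9 224.5]
[258.  238.2]
```

View pics/w2c.png

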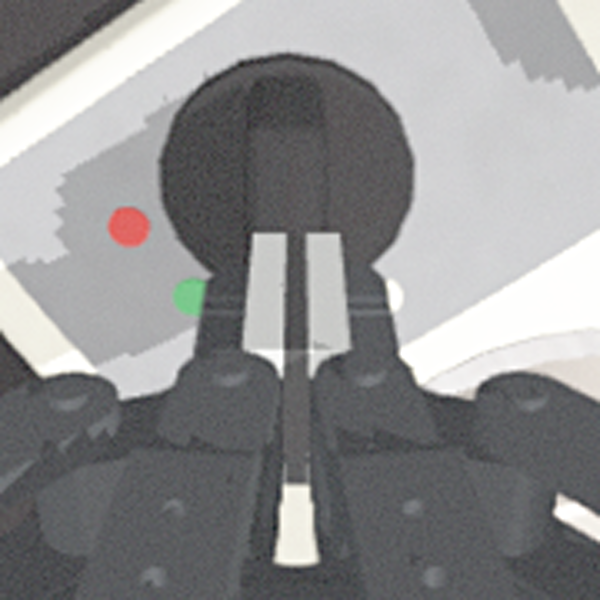

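```bash
python3 - <<'E'
from h import *
import pickle
a,ta=pickle.load(open('W1.pkl','rb'));b,tb=pickle.load(open('W2.pkl','rb'));P=pickle.load(open('P0.pkl','rb'))
def tri(L):
    A=np.zeros((3,3));y=np.zeros(3)
    for o,d in L:
        d=d/np.linalg.norm(d);M=np.eye(3)-np.outer(d,d);A+=M;y+=M@o
    X=np.linalg.solve(A,y);return X,[np.linalg.norm(np.cross(X-o,d/np.linalg.norm(d))) for o,d in L]
k=.64
print('red',tri([ray(a,373*k,280*k,ta),ray(b,208.7,228.1,tb)]))
print('disc',tri([ray(a,412*k,264*k,ta),ray(b,256.5,211,tb)]))
print('tubcap',tri([ray(a,545*k,174*k,ta),ray(b,428,121,tb)]))
print('corner',tri([ray(a,458*k,166*k,ta),ray(b,319,98,tb)]))
print('corner2',tri([ray(a,315*k,279*k,ta),ray(b,143,221,tb)]))
for z in(.03,.05,.07,.086):print(z,proj(P['scene'],[.4535,.0393,z]),proj(P['top'],[.4535,.0393,z]))
s=P['scene']['image'][165:285,200:340,::-1];cv2.imwrite('pics/sc_c.png',cv2.resize(s,None,fx=5,fy=5,interpolation=cv2.INTER_CUBIC))
E
```

```text
red (array([0.44836617, 0.00258843, 0.04234928]), [np.float64(0.00015560895862041423), np.float64(0.00015560895862044814)])
disc (array([0.45890429, 0.03599596, 0.02836922]), [np.float64(0.00012824655562240436), np.float64(0.00012824655562248535)])
tubcap (array([0.44981138, 0.16692919, 0.06690413]), [np.float64(4.4528829291428e-05), np.float64(4.452882929143599e-05)])
corner (array([0.4102204 , 0.11604686, 0.02679153]), [np.float64(0.0008791222952865285), np.float64(0.0008791222952865076)])
corner2 (array([ 0.41866269, -0.03682323,  0.04486788]), [np.float64(0.0002488090500083215), np.float64(0.0002488090500083618)])
0.03 (np.float64(288.90431900223945), np.float64(201.0382830675714)) (np.float64(241.36821131296358), np.float64(226.15796347236264))
0.05 (np.float64(289.48352855520756), np.float64(195.35174407586638)) (np.float64(241.156218277573), np.float64(226.103353693949))
0.07 (np.float64(290.07868492736185), np.float64(189.50864307887107)) (np.float64(240.9388241456524), np.float64(226.04735258357886))
0.086 (np.float64(290.5667392238248), np.float64(184.71704429966593)) (np.float64(240.76087991405342), np.float64(226.00151383684974))
```

View pics/sc_c.png

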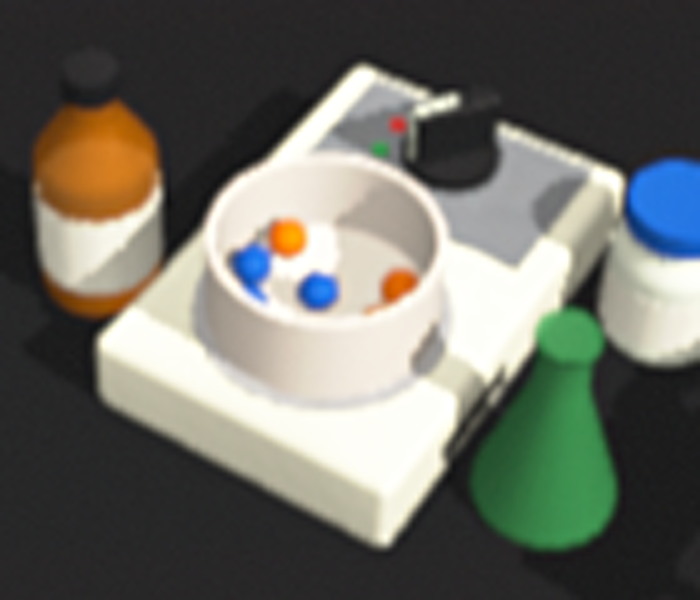

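```bash
python3 - <<'E'
from h import *
P=read_camera('scene');tp=pose()
print(proj(P,tp[0]),proj(P,tp[0]+[0,0,.02]),proj(P,[.4535,.0393,.086]))
s=P['image'][110:230,230:350,::-1].astype(float);s=255*(s/255)**.5
cv2.imwrite('pics/sc2.png',cv2.resize(s.astype('uint8'),None,fx=5,fy=5,interpolation=cv2.INTER_CUBIC))
E
```

```text
(np.float64(289.772612979803), np.float64(191.38029652047996)) (np.float64(290.3782822602462), np.float64(185.41821136978373)) (np.float64(290.5667392238248), np.float64(184.71704429966593))
```

View pics/sc2.png

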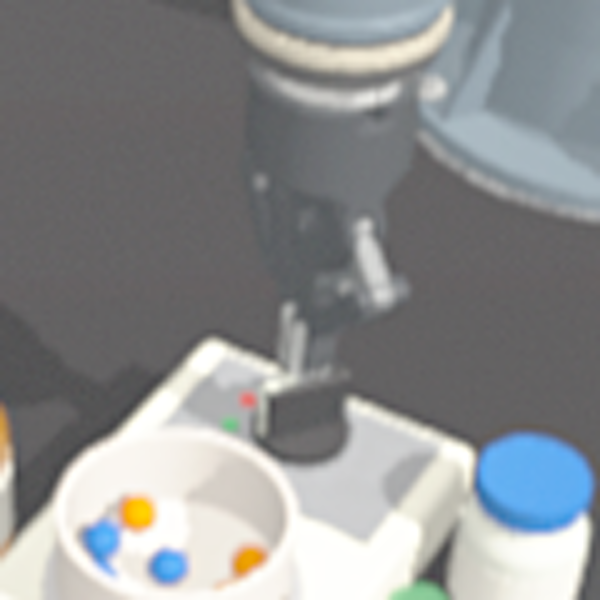

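The fingers have closed just on top of the bar, although the reported TCP z is 0.065. The scene view confirms this: the fingertips sit at the bar's top edge at (305,380). The true tool height therefore seems to be about 20 mm above the reading, so I'll fit that offset.

```bash
python3 - <<'E'
from h import *
import pickle
from scipy.optimize import least_squares
a,ta=pickle.load(open('W1.pkl','rb'));b,tb=pickle.load(open('W2.pkl','rb'));k=.64
M=lambda t:(-.078+.036*np.cos(t),-.036*np.sin(t),.046)
L=[((-.12,.08,.045),(458*k,166*k),0),((-.12,-.08,.045),(315*k,279*k),0),((.12,-.08,.045),(472*k,456*k),0),((.12,.08,.045),(600*k,368*k),0),
(M(0),(438*k,294*k),0),(M(1.2),(391*k,298*k),0),(M(1.8),(373*k,280*k),0),((-.078,0,.054),(412*k,263*k),0),
((-.12,.08,.045),(319,98),1),((-.12,-.08,.045),(143,221),1),(M(1.8),(208.7,228.1),1),((-.078,0,.054),(256.5,212),1)]
def res(x,dof):
    R=Ro.from_euler('z',x[2]).as_matrix();e=[]
    for l,o,i in L:
        p,t=((a,ta),(b,tb))[i];t=(t[0]+[0,0,x[3]*(dof>=1)],t[1])
        e+=list(np.array(proj(p,R@np.array(l)+[x[0],x[1],0],t))-o)
    return e
for dof in(0,1):
    f=least_squares(lambda x:res(x,dof),[.53,.04,.06,0]);print(dof,np.round(f.x,4),round(f.cost,1),np.round(f.fun,1))
E
```

```text
0 [0.5314 0.0451 0.0669 0.    ] 78.8 [ 0.1 -3.2 -4.4  1.4 -0.2  2.7  2.8  0.8  0.7 -0.2  0.1 -0.5  0.5 -0.4
  0.6  0.3  4.3 -4.5 -6.8  2.1  0.9  0.5  0.5  4.2]
1 [0.534  0.0432 0.0682 0.0115] 17.6 [-1.1 -0.9 -2.7  1.5 -1.1  0.  -0.2 -0.7 -0.  -0.4  0.3 -0.8  1.  -0.3
  0.3  0.7 -0.1  0.3 -1.3  0.1  3.  -2.1  0.   2.1]
```

Emit:
apply_moves(rows=[{"twist": [0, 0, 0], "dp": [0, -4, 0], "grip": 0.5}, {"twist": [0, 0, 0], "dp": [2, -4, -1], "grip": 0.5}, {"twist": [0, 0, 0], "dp": [2, -4, -1], "grip": 0.5}, {"twist": [0, 0, 0], "dp": [2, 3, -1], "grip": 0.5}, {"twist": [0, 0, 0], "dp": [2, 10, -1], "grip": 0.5}, {"twist": [0, 0, 0], "dp": [2, 16, -1], "grip": 0.5}, {"twist": [0, 0, 0], "dp": [2, 16, -1], "grip": 1}, {"twist": [0, 0, 0], "dp": [2, 16, -1], "grip": 1}, {"twist": [0, 0, 0], "dp": [2, 16, -1], "grip": 1}, {"twist": [0, 0, 0], "dp": [2, 16, -1], "grip": 1}])

```text
time_s: 4.55
tcp_pos: [0.4554, 0.0375, 0.0484]
tcp_rot: [0.682, -0.682, 0.186, -0.187]
force: [-1.8, -2.8, -3.4]
gripper_width: 0.0131
```

Emit:
apply_moves(rows=[{"twist": [0, 6, 0], "dp": [0, 0, 0], "grip": 1}, {"twist": [0, 12, 0], "dp": [0, 0, 0], "grip": 1}, {"twist": [0, 18, 0], "dp": [0, 0, 0], "grip": 1}, {"twist": [0, 24, 0], "dp": [0, 0, 0], "grip": 1}, {"twist": [0, 30, 0], "dp": [0, 0, 0], "grip": 1}, {"twist": [0, 35, 0], "dp": [0, 0, 0], "grip": 1}, {"twist": [0, 35, 0], "dp": [0, 0, 0], "grip": 1}, {"twist": [0, 35, 0], "dp": [0, 0, 0], "grip": 1}], newtons=40)

```text
time_s: 5.22
tcp_pos: [0.4542, 0.0363, 0.0484]
tcp_rot: [-0.594, 0.595, -0.383, 0.384]
force: [-9.6, -10.9, 7.2]
gripper_width: 0.0126
```

Emit:
apply_moves(rows=[{"twist": [0, 0, 0], "dp": [0, 0, 0], "grip": 0.5}, {"twist": [0, 0, 0], "dp": [0, 0, 0], "grip": 0.5}, {"twist": [0, 0, 0], "dp": [0, 0, 0], "grip": 0.5}, {"twist": [0, 0, 0], "dp": [0, -30, 0], "grip": 0.5}, {"twist": [0, 0, 0], "dp": [0, -70, 0], "grip": 0.5}, {"twist": [0, 0, 0], "dp": [0, -110, 0], "grip": 0.3}, {"twist": [0, 0, 0], "dp": [0, -150, 0], "grip": 0.3}, {"twist": [0, 0, 0], "dp": [0, -190, 0], "grip": 0.3}, {"twist": [0, 0, 0], "dp": [0, -200, 0], "grip": 0.3}])

```text
time_s: 5.97
tcp_pos: [0.4561, 0.0371, 0.2543]
tcp_rot: [0.595, -0.593, 0.381, -0.386]
force: [1.4, 0.4, 0.5]
gripper_width: 0.0599
```

```bash
python3 - <<'E'
from h import *
import pickle
tp=pose();p=read_camera('wrist');pickle.dump((p,tp),open('W3.pkl','wb'));print(tp)
cv2.imwrite('pics/w3.png',cv2.resize(p['image'][:,:,::-1],(800,600),interpolation=cv2.INTER_CUBIC))
P,R=tp
print('rack approach');plan([.50,.303,.26],down(3))
E
```

```text
(array([0.45612471, 0.03710977, 0.25434351]), array([[ 0.41282939,  0.00743438,  0.91077803],
       [-0.9107993 , -0.00109371,  0.41284796],
       [ 0.0040654 , -0.99997177,  0.00631972]]))
rack approach
dp [-224.1   -6.4  149.6] twist [-0.4 21.4  0.2] |dp| 270 jaw az 24.4
```

View pics/w3.png

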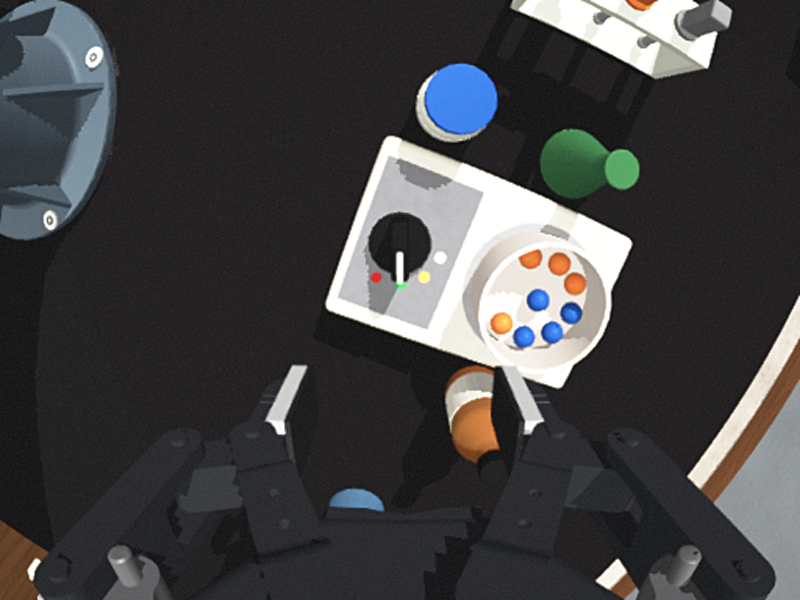

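The white line points at the green dot (400,284), so the selector is on green. Next I'll move above the stirrer.

Emit:
apply_moves(rows=[{"twist": [0, -7, 0], "dp": [-30, -10, 23], "grip": 0.3}, {"twist": [0, -14, 0], "dp": [-60, -20, 46], "grip": 0.3}, {"twist": [0, -21, 0], "dp": [-90, -20, 70], "grip": 0.3}, {"twist": [0, -28, 0], "dp": [-120, -20, 93], "grip": 0.3}, {"twist": [0, -35, 0], "dp": [-150, -20, 116], "grip": 0.3}, {"twist": [0, -42, 0], "dp": [-180, -16, 139], "grip": 0.3}, {"twist": [0, -49, 0], "dp": [-205, -16, 160], "grip": 0.3}, {"twist": [0, -56, 0], "dp": [-218, -16, 169], "grip": 0.3}, {"twist": [0, -63, 0], "dp": [-218, -16, 169], "grip": 0.3}, {"twist": [0, -70, 0], "dp": [-218, -16, 169], "grip": 0.3}])

```text
time_s: 6.85
tcp_pos: [0.5201, 0.307, 0.2687]
tcp_rot: [-0.706, 0.707, 0.032, -0.028]
force: [-0.3, 0.3, 0.3]
gripper_width: 0.0598
```

```bash
python3 - <<'E'
from h import *
import pickle
tp=pose();p=read_camera('wrist');pickle.dump((p,tp),open('W4.pkl','wb'));print(tp,get_state()['qpos'])
for q in("rack","stirrer"):
  for d in silhouettes(p,q)[:3]: print(q,d['conf'],d['bbox'])
im=p['image'][0:384,56:512-56,::-1]
cv2.imwrite('pics/w4.png',cv2.resize(im,(625,600),interpolation=cv2.INTER_CUBIC))
E
```

```text
(array([0.52012817, 0.30698375, 0.2687047 ]), array([[ 0.99641715,  0.00639877, -0.08433218],
       [ 0.08434229, -0.00132696,  0.99643596],
       [ 0.00626406, -0.99997865, -0.00186189]])) [ 0.53488658  0.44402199  0.45250989  1.57411853 -0.00445857  0.44119124]
rack 0.93 [238.2, 104.1, 43.8, 129.3]
stirrer 0.96 [314.6, 129.9, 36.7, 33.0]
stirrer 0.94 [248.9, 162.8, 21.9, 27.7]
```

View pics/w4.png

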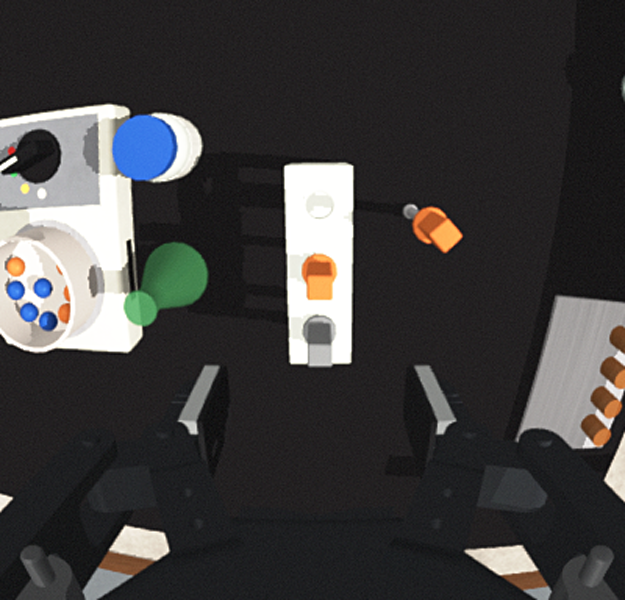

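```bash
python3 - <<'E'
from h import *
import pickle
from scipy.optimize import least_squares
a,ta=pickle.load(open('W4.pkl','rb'));k=.64
o=lambda u,v:(u*k+56,v*k)
L=[((-.08,.025,.09),o(352,163)),((-.08,-.025,.09),o(285,165)),((.08,.025,.09),o(351,363)),((.08,-.025,.09),o(290,364)),((-.05,0,.09),o(320,206)),((0,0,.14),o(319.5,288)),((.05,0,.14),o(319.5,355))]
def res(x,dof):
    R=Ro.from_euler('z',x[2]).as_matrix();e=[]
    t=(ta[0]+[0,0,x[3]*dof],ta[1])
    for l,q in L: e+=list(np.array(proj(a,R@np.array(l)+[x[0],x[1],0],t))-q)
    return e
for dof in(0,1):
    f=least_squares(lambda x:res(x,dof),[.53,.3,.06,0]);print(dof,np.round(f.x,4),round(f.cost,1),np.round(f.fun,1))
plan([f.x[0],f.x[1],.20],down(np.degrees(f.x[2])+90))
E
```

```text
0 [0.533  0.3105 0.0943 0.    ] 2.3 [ 0.2  1.3 -0.1  0.4 -0.5 -0.6  0.2 -0.9 -0.7 -0.7  0.2 -0.   0.5  0.3]
1 [ 0.5324  0.3104  0.0943 -0.0023] 1.8 [ 0.3  0.8 -0.2 -0.1 -0.4 -0.2  0.  -0.5 -0.7 -1.   0.2  0.1  0.6  0.7]
dp [12.1 69.5  3.9] twist [ 0.1 -1.2  0.4] |dp| 71 jaw az 94.2
```

```bash
python3 - <<'E'
from h import *
import pickle
from scipy.optimize import least_squares
W={i:pickle.load(open(f'W{i}.pkl','rb')) for i in(1,2,3,4)};k=.64
M=lambda t:(-.078+.036*np.cos(t),-.036*np.sin(t),.046)
C=[(-.12,.08,.045),(-.12,-.08,.045),(.12,-.08,.045),(.12,.08,.045)]
L={1:[(C[0],458,166),(C[1],315,279),(C[2],472,456),(C[3],600,368),(M(0),438,294),(M(1.2),391,298),(M(1.8),373,280),((-.078,0,.054),412,263)],
3:[(C[0],387,137),(C[1],327,307),(C[2],560,388),(C[3],632,240),(M(0),440,257),(M(.6),424,277),(M(1.8),375,277),((-.078,0,.054),400,243)],
2:[(C[0],319/k,98/k),(C[1],143/k,221/k),(M(1.8),208.7/k,228.1/k),((-.078,0,.054),256.5/k,212/k)]}
for i in(1,3,2):
    a,ta=W[i]
    def res(x):
        R=Ro.from_euler('z',x[2]).as_matrix();e=[]
        t=(ta[0]+[0,0,x[3]],ta[1])
        for l,u,v in L[i]: e+=list(np.array(proj(a,R@np.array(l)+[x[0],x[1],0],t))-(u*k,v*k))
        return e
    f=least_squares(res,[.53,.04,.06,0]);print(i,np.round(f.x,4),round(f.cost,1),np.round(f.fun,1))
    ca=a;print(' cam',np.round(ta[0]+ta[1]@np.array(a['T_tool_cam'])[:3,3],3))
E
```

```text
1 [0.5348 0.0433 0.065  0.0125] 6.7 [-0.4 -0.5 -2.   1.4 -1.2 -0.1 -0.3 -0.4  0.4 -0.3  0.8 -0.8  1.6 -0.3
  0.8  0.8]
 cam [0.377 0.084 0.42 ]
3 [0.5325 0.043  0.0671 0.0092] 3.9 [-0.3 -0.6 -1.2  1.2 -0.5 -0.1 -0.4  0.2 -0.1 -0.1  0.3 -0.8  1.6 -0.4
  0.3  0.7]
 cam [0.423 0.107 0.424]
2 [0.5337 0.0431 0.0697 0.0114] 9.3 [-0.6 -0.  -1.7  0.1  2.6 -2.1 -0.4  2. ]
 cam [0.388 0.079 0.235]
```

Emit:
apply_moves(rows=[{"twist": [0, -1, 0], "dp": [12, 20, 4], "grip": 0.35}, {"twist": [0, -1, 0], "dp": [12, 50, 4], "grip": 0.35}, {"twist": [0, -1, 0], "dp": [12, 85, 4], "grip": 0.35}, {"twist": [0, -1, 0], "dp": [12, 115, 4], "grip": 0.35}, {"twist": [0, -1, 0], "dp": [12, 140, 4], "grip": 0.35}, {"twist": [0, -1, 0], "dp": [12, 158, 4], "grip": 0.35}, {"twist": [0, -1, 0], "dp": [12, 168, 4], "grip": 0.35}, {"twist": [0, -1, 0], "dp": [12, 168, 4], "grip": 0.35}])

```text
time_s: 7.67
tcp_pos: [0.532, 0.3096, 0.0997]
tcp_rot: [-0.705, 0.707, 0.033, -0.029]
force: [-0.6, -0.2, -0.1]
gripper_width: 0.0556
```

```bash
python3 - <<'E'
from h import *
import pickle
tp=pose();p=read_camera('wrist');pickle.dump((p,tp),open('W5.pkl','wb'));s=read_camera('scene');print(tp[0],get_state()['force'],get_state()['gripper_width'])
u,v=proj(s,tp[0]);print('tip scene',u,v)
u0,v0=int(u)-50,int(v)-50
A=cv2.resize(p['image'][84:384,106:406,::-1],(400,400));B=s['image'][v0:v0+100,u0:u0+100,::-1].copy()
B=cv2.resize(B,(400,400),interpolation=cv2.INTER_CUBIC)
for z in(0,.02):
    for sg in(1,-1):
        q=proj(s,tp[0]+tp[1]@np.array([0,-z,.031*sg]));cv2.circle(B,(int((q[0]-u0)*4),int((q[1]-v0)*4)),3,(0,255,255) if z else (0,0,255),-1)
q=proj(p,tp[0],tp);cv2.circle(A,(int((q[0]-106)*4/3),int((q[1]-84)*4/3)),3,(255,0,255),-1)
cv2.imwrite('pics/w5.png',np.hstack([A,B]))
plan([.5325,.3105,.098],down(95.2))
E
```

```text
[0.5320395  0.30958711 0.09966171] [0.54697902 0.39712719 0.95305821] 0.05547349300816037
tip scene 382.7073896204282 253.57536532168433
dp [-0.9  4.5  0.1] twist [ 0.1 -0.1  0.4] |dp| 5 jaw az 95.1
```

View pics/w5.png

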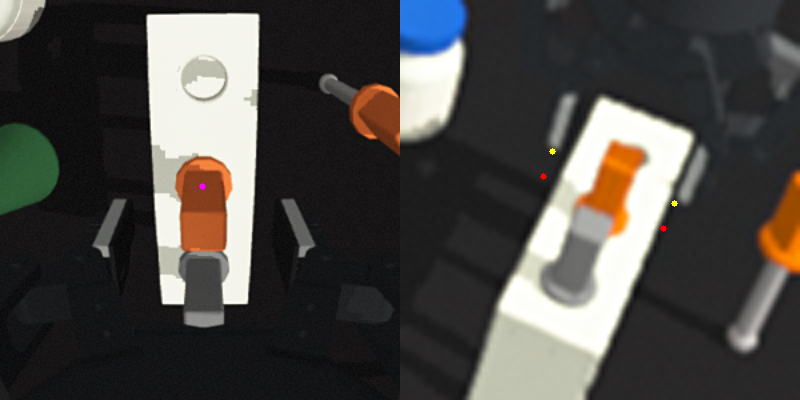

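Left panel: the stirrer's grip is centred between the pads. Right panel: the real tips sit about 15–20 mm higher than the reading. I'll go 7 mm lower and close.

Emit:
apply_moves(rows=[{"twist": [0, 0, 0], "dp": [0, 5, 0], "grip": 0.35}, {"twist": [0, 0, 0], "dp": [0, 7, 0], "grip": 0.6}, {"twist": [0, 0, 0], "dp": [0, 7, 0], "grip": 1}, {"twist": [0, 0, 0], "dp": [0, 7, 0], "grip": 1}, {"twist": [0, 0, 0], "dp": [0, 7, 0], "grip": 1}, {"twist": [0, 0, 0], "dp": [0, 7, 0], "grip": 1}, {"twist": [0, 0, 0], "dp": [0, 7, 0], "grip": 1}], newtons=50)

```text
time_s: 8.35
tcp_pos: [0.5337, 0.3106, 0.096]
tcp_rot: [-0.706, 0.707, 0.034, -0.028]
force: [-0.5, -0.2, 5.8]
gripper_width: 0.0165
```

```bash
python3 - <<'E'
from h import *
s=get_state();print(s['tcp_pos'],s['force'],s['wrist_torque'],s['gripper_width'],s['qpos'])
print(pose()[1].round(4))
E
```

```text
[0.53370015 0.3105834  0.09598325] [-0.53669132 -0.21440378  5.81671547] [-0.13713838  0.11043461 -0.00210224] 0.01653230258787673 [ 0.52954537  0.4853857   0.07915539  1.15733375 -0.0045119   0.4404991 ]
[[ 9.96e-01  8.50e-03 -8.89e-02]
 [ 8.89e-02 -2.00e-04  9.96e-01]
 [ 8.50e-03 -1.00e+00 -1.00e-03]]
```

The grip is good: 16.5 mm wide, with the pads on the collar, so the tip is 91 mm below the TCP. I'll lift it and carry it over to the dish's selector side.

Emit:
apply_moves(rows=[{"twist": [0, 0, 0], "dp": [0, -20, 0], "grip": 1}, {"twist": [0, 0, 0], "dp": [0, -55, 0], "grip": 1}, {"twist": [0, 0, 0], "dp": [0, -95, 0], "grip": 1}, {"twist": [0, 0, 0], "dp": [0, -135, 0], "grip": 1}, {"twist": [0, 0, 0], "dp": [0, -160, -10], "grip": 1}, {"twist": [0, 0, 0], "dp": [-3, -160, -45], "grip": 1}, {"twist": [0, 0, 0], "dp": [-5, -160, -80], "grip": 1}, {"twist": [0, 0, 0], "dp": [-7, -160, -115], "grip": 1}, {"twist": [0, 0, 0], "dp": [-9, -160, -150], "grip": 1}, {"twist": [0, 0, 0], "dp": [-10, -160, -180], "grip": 1}])

```text
time_s: 9.18
tcp_pos: [0.538, 0.1285, 0.2562]
tcp_rot: [-0.706, 0.707, 0.034, -0.028]
force: [0.2, 0.0, -0.4]
gripper_width: 0.0166
```

```bash
python3 - <<'E'
from h import *
s=get_state();print(s['tcp_pos'],s['force'],s['gripper_width'])
plan([.5445,.0439,.256])
E
```

```text
[0.53800562 0.12845873 0.25616171] [ 0.15942901  0.04271093 -0.41445685] 0.016597267065513788
dp [ -1.    0.3 -84.8] twist [0. 0. 0.] |dp| 85 jaw az 95.1
```

Emit:
apply_moves(rows=[{"twist": [0, 0, 0], "dp": [0, 0, -30], "grip": 1}, {"twist": [0, 0, 0], "dp": [-1, 0, -60], "grip": 1}, {"twist": [0, 0, 0], "dp": [-1, 0, -80], "grip": 1}, {"twist": [0, 0, 0], "dp": [-1, 10, -85], "grip": 1}, {"twist": [0, 0, 0], "dp": [-1, 30, -85], "grip": 1}, {"twist": [0, 0, 0], "dp": [-1, 30, -85], "grip": 1}])

```text
time_s: 9.68
tcp_pos: [0.5436, 0.043, 0.2234]
tcp_rot: [-0.706, 0.707, 0.033, -0.029]
force: [-0.7, -0.6, -1.7]
gripper_width: 0.0167
```

```bash
python3 - <<'E'
from h import *
import pickle
tp=pose();p=read_camera('wrist');s=read_camera('scene');t=read_camera('top');pickle.dump((p,tp,s,t),open('W6.pkl','wb'));print(tp[0],get_state()['force'])
tip=tp[0]+tp[1]@np.array([0,.091,0]);print('tip',tip)
A=cv2.resize(p['image'][50:350,130:430,::-1],(400,400))
c=np.array([.5784,.0462,.095])
for q0,col in((tip,(255,0,255)),*[((c+[.055*np.cos(a),.055*np.sin(a),0]),(0,255,0)) for a in np.arange(0,6.28,.4)]):
    q=proj(p,q0,tp);cv2.circle(A,(int((q[0]-130)*4/3),int((q[1]-50)*4/3)),2,col,-1)
u,v=map(int,proj(s,c));B=s['image'][v-60:v+40,u-50:u+50,::-1];B=cv2.resize(B,(400,400),interpolation=cv2.INTER_CUBIC)
for q0,col in((tip,(255,0,255)),*[((c+[.055*np.cos(a),.055*np.sin(a),0]),(0,255,0)) for a in np.arange(0,6.28,.4)]):
    q=proj(s,q0);cv2.circle(B,(int((q[0]-u+50)*4),int((q[1]-v+60)*4)),2,col,-1)
cv2.imwrite('pics/w6.png',np.hstack([A,B]))
E
```

```text
[0.54361689 0.04300007 0.22340647] [ 0.25772281 -0.17759787  0.63425536]
tip [0.54404888 0.04293854 0.13240752]
```

View pics/w6.png

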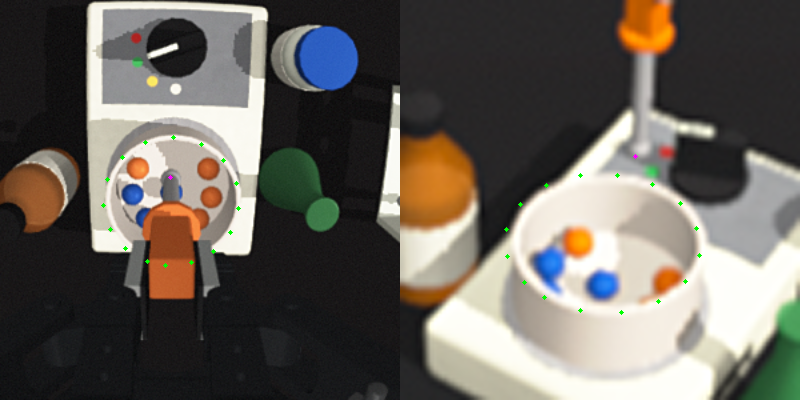

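```bash
python3 - <<'E'
from h import *
import pickle
from scipy.optimize import least_squares
W={i:pickle.load(open(f'W{i}.pkl','rb'))[:2] for i in(1,3,6)};k=.64
M=lambda t:(-.078+.036*np.cos(t),-.036*np.sin(t),.046)
sat=lambda im:cv2.cvtColor(im,cv2.COLOR_RGB2HSV)
# refine dots by colour centroid near given px
def dot(im,u,v,h=None):
    u,v=int(round(u)),int(round(v));w=im[v-4:v+5,u-4:u+5].astype(float)
    bg=np.median(w.reshape(-1,3),0);d=np.linalg.norm(w-bg,axis=2);d[d<25]=0
    y,x=np.mgrid[-4:5,-4:5];return u+(d*x).sum()/d.sum(),v+(d*y).sum()/d.sum()
g={1:[(0,438*k,294*k),(1.2,391*k,298*k),(1.8,373*k,280*k)],3:[(0,440*k,257*k),(.6,424*k,277*k),(1.8,375*k,277*k)],
6:[(0,176*.75+130,89*.75+50),(.6,152*.75+130,81*.75+50),(1.8,136*.75+130,38*.75+50)]}
rim=[((0,.055),239,196),((0,-.055),108,194),((-.055,0),174,135)]
def run(ids,dzfree,userim):
    def res(x):
        R=Ro.from_euler('z',x[2]).as_matrix();e=[]
        for i in ids:
            p,t=W[i];t=(t[0]+[0,0,x[3]*dzfree],t[1])
            pr=lambda l:np.array(proj(p,R@np.array(l,float)+[x[0],x[1],0],t))
            for a,u,v in g[i]: e+=list(pr(M(a))-dot(p['image'],u,v))
            if userim and i==6:
                for (dx,dy),u,v in rim: 
                    d=pr((.045+dx,dy,.095))-(u*.75+130,v*.75+50);e.append(d[0] if dx==0 else d[1])
        return e
    f=least_squares(res,[.53,.04,.067,0]);x=f.x;print(ids,dzfree,userim,np.round(x,4),np.round(f.fun,1),'dish',np.round([x[0]+.045*np.cos(x[2]),x[1]+.045*np.sin(x[2])],4))
run([6],1,1);run([6],0,1);run([1,3],1,0);run([1,3,6],1,1)
E
```

```text
[6] 1 1 [0.532  0.0452 0.0603 0.0059] [-1.1 -1.1  0.6 -0.2  0.7  1.6  0.8 -1.  -0.1] dish [0.5769 0.0479]
[6] 0 1 [0.5316 0.0453 0.0588 0.    ] [-0.9 -1.1  0.5 -0.3  0.5  1.   1.7 -1.8  0.6] dish [0.5766 0.0479]
[1, 3] 1 0 [ 0.5303  0.046   0.0745 -0.004 ] [ 1.3 -0.1 -0.3 -1.1 -0.1  0.1 -1.4  1.2  0.7 -0.2  0.4  0.4] dish [0.5752 0.0494]
[1, 3, 6] 1 1 [0.5315 0.045  0.0661 0.001 ] [ 1.1 -0.2 -0.2 -1.5  0.4 -0.3 -1.1  1.1  1.  -0.5  1.1 -0.1 -1.4 -1.3
 -0.  -0.3 -0.2  1.1  1.6 -1.7  0.3] dish [0.5764 0.0479]
```

Emit:
apply_moves(rows=[{"twist": [0, 0, 0], "dp": [-1, 0, 3], "grip": 1}, {"twist": [0, 0, 0], "dp": [-1, 15, 3], "grip": 1}, {"twist": [0, 0, 0], "dp": [-1, 35, 3], "grip": 1}, {"twist": [0, 0, 0], "dp": [-1, 55, 3], "grip": 1}, {"twist": [0, 0, 0], "dp": [-1, 68, 3], "grip": 1}, {"twist": [0, 0, 0], "dp": [-1, 75, 3], "grip": 1}, {"twist": [0, 0, 0], "dp": [-1, 76, 3], "grip": 1}, {"twist": [0, 0, 0], "dp": [-1, 76, 3], "grip": 1}])

```text
time_s: 10.5
tcp_pos: [0.5444, 0.0471, 0.1516]
tcp_rot: [-0.706, 0.707, 0.035, -0.028]
force: [0.4, -0.5, -0.1]
gripper_width: 0.0171
```

Emit:
apply_moves(rows=[{"twist": [0, 0, 0], "dp": [0, 1, 0], "grip": 1}, {"twist": [0, 0, 0], "dp": [0, 2, 0], "grip": 1}, {"twist": [0, 0, 0], "dp": [0, 3, 0], "grip": 1}, {"twist": [0, 0, 0], "dp": [0, 4, 0], "grip": 1}, {"twist": [0, 0, 0], "dp": [0, 4, 0], "grip": 1}])

```text
time_s: 10.92
tcp_pos: [0.5444, 0.0471, 0.1476]
tcp_rot: [-0.706, 0.707, 0.035, -0.028]
force: [0.5, -0.1, -0.9]
gripper_width: 0.017
```

```bash
python3 - <<'E'
from h import *
s=get_state();tp=pose();print(s['time_s'],s['tcp_pos'],s['force'],s['gripper_width'],'tip',tp[0]+tp[1]@np.array([0,.091,0]))
print(tp[1].round(4).tolist())
E
```

```text
10.9167 [0.54441381 0.0470992  0.14758445] [ 0.484132   -0.12503541 -0.86020146] 0.016991827414605302 tip [0.54524217 0.04707053 0.05658822]
[[0.996, 0.0091, -0.0893], [0.0893, -0.0003, 0.996], [0.009, -1.0, -0.0011]]
```

Emit:
apply_moves(rows=[{"twist": [0, 0, 0], "dp": [0, 1, 0], "grip": 1}, {"twist": [0, 0, 0], "dp": [0, 2, 0], "grip": 1}, {"twist": [0, 0, 0], "dp": [0, 3, 0], "grip": 1}, {"twist": [0, 0, 0], "dp": [0, 4, 0], "grip": 1}, {"twist": [0, 0, 0], "dp": [0, 4, 0], "grip": 1}, {"twist": [0, 0, 0], "dp": [0, 4, 0], "grip": 1}])

```text
time_s: 11.42
tcp_pos: [0.5444, 0.0471, 0.1435]
tcp_rot: [-0.706, 0.707, 0.035, -0.028]
force: [-0.6, 0.7, -1.7]
gripper_width: 0.0167
```

Emit:
apply_moves(rows=[{"twist": [0, 0, 0], "dp": [0, 1, 0], "grip": 1}, {"twist": [0, 0, 0], "dp": [0, 2, 0], "grip": 1}, {"twist": [0, 0, 0], "dp": [0, 2, 0], "grip": 1}])

```text
time_s: 11.67
tcp_pos: [0.5443, 0.0471, 0.1413]
tcp_rot: [-0.706, 0.707, 0.035, -0.029]
force: [0.2, -1.1, -1.0]
gripper_width: 0.0168
```

Emit:
apply_moves(rows=[{"twist": [0, 0, 0], "dp": [0, 1, 0], "grip": 1}, {"twist": [0, 0, 0], "dp": [0, 2, 0], "grip": 1}, {"twist": [0, 0, 0], "dp": [0, 2, 0], "grip": 1}])

```text
time_s: 11.92
tcp_pos: [0.5451, 0.0472, 0.1403]
tcp_rot: [-0.706, 0.707, 0.035, -0.028]
force: [-1.4, -1.0, 11.6]
gripper_width: 0.0164
```

Emit:
apply_moves(rows=[{"twist": [0, 0, 0], "dp": [0, 1, 0], "grip": 1}, {"twist": [0, 0, 0], "dp": [0, 1.5, 0], "grip": 1}, {"twist": [0, 0, 0], "dp": [0, 1.5, 0], "grip": 1}])

```text
time_s: 12.17
tcp_pos: [0.546, 0.0472, 0.1402]
tcp_rot: [-0.706, 0.707, 0.036, -0.027]
force: [-3.4, -0.1, 17.1]
gripper_width: 0.0169
```

Contact came at TCP z≈0.1405, as predicted. I'll raise it about 3 mm and check the start point.

Emit:
apply_moves(rows=[{"twist": [0, 0, 0], "dp": [0, -2, 0], "grip": 1}, {"twist": [0, 0, 0], "dp": [-1.5, -3, 0], "grip": 1}, {"twist": [0, 0, 0], "dp": [-3, -3, 0], "grip": 1}, {"twist": [0, 0, 0], "dp": [-3, -3, 0], "grip": 1}])

```text
time_s: 12.5
tcp_pos: [0.5426, 0.0469, 0.143]
tcp_rot: [-0.706, 0.707, 0.036, -0.027]
force: [0.0, -0.7, -1.4]
gripper_width: 0.0165
```

```bash
cat > c.py <<'E'
from h import *
s=get_state();P,R=pose();tip=P+R@np.array([0,.0905,0]);C=np.array([.577,.048,.0527]);d=R.T@(tip-C)*1e3
print('t',round(s['time_s'],2),'tip',tip.round(4),'F',s['force'].round(1),'w',round(s['gripper_width'],4))
psi=np.degrees(np.arctan2(d[2],d[0]))%360
print('tool-frame offset',d.round(1),'r',np.hypot(d[0],d[2]).round(1),'psi',psi.round(1))
import sys
if len(sys.argv)>1:
    end=np.radians(float(sys.argv[1]));st=np.radians(psi);n=9
    E=None
    for c in range(int(sys.argv[2])):
        e2=end+c*np.pi/2;s2=st if c==0 else e2-np.pi/2
        b=d if c==0 else np.array([34.5*np.cos(s2),0,34.5*np.sin(s2)])
        a=s2+(e2-s2)*np.minimum(np.arange(1,11)/9,1)
        print([[round(34.5*np.cos(t)-b[0],1),round(-b[1],1),round(34.5*np.sin(t)-b[2],1)] for t in a])
E
python3 c.py 270 4
```

```text
t 12.5 tip [0.5438 0.0469 0.0525] F [ 0.  -0.7 -1.4] w 0.0165
tool-frame offset [-33.2  -0.2   1.9] r 33.2 psi 176.7
[[np.float64(-1.1), np.float64(0.2), np.float64(-6.2)], [np.float64(0.3), np.float64(0.2), np.float64(-12.2)], [np.float64(2.7), np.float64(0.2), np.float64(-18.0)], [np.float64(6.1), np.float64(0.2), np.float64(-23.2)], [np.float64(10.3), np.float64(0.2), np.float64(-27.8)], [np.float64(15.4), np.float64(0.2), np.float64(-31.4)], [np.float64(21.0), np.float64(0.2), np.float64(-34.2)], [np.float64(27.0), np.float64(0.2), np.float64(-35.8)], [np.float64(33.2), np.float64(0.2), np.float64(-36.4)], [np.float64(33.2), np.float64(0.2), np.float64(-36.4)]]
[[np.float64(6.0), np.float64(-0.0), np.float64(0.5)], [np.float64(11.8), np.float64(-0.0), np.float64(2.1)], [np.float64(17.3), np.float64(-0.0), np.float64(4.6)], [np.float64(22.2), np.float64(-0.0), np.float64(8.1)], [np.float64(26.4), np.float64(-0.0), np.float64(12.3)], [np.float64(29.9), np.float64(-0.0), np.float64(17.2)], [np.float64(32.4), np.float64(-0.0), np.float64(22.7)], [np.float64(34.0), np.float64(-0.0), n
[... 571 characters left out ...]
64(34.0)], [np.float64(-34.5), np.float64(-0.0), np.float64(34.5)], [np.float64(-34.5), np.float64(-0.0), np.float64(34.5)]]
[[np.float64(-6.0), np.float64(-0.0), np.float64(-0.5)], [np.float64(-11.8), np.float64(-0.0), np.float64(-2.1)], [np.float64(-17.2), np.float64(-0.0), np.float64(-4.6)], [np.float64(-22.2), np.float64(-0.0), np.float64(-8.1)], [np.float64(-26.4), np.float64(-0.0), np.float64(-12.3)], [np.float64(-29.9), np.float64(-0.0), np.float64(-17.3)], [np.float64(-32.4), np.float64(-0.0), np.float64(-22.7)], [np.float64(-34.0), np.float64(-0.0), np.float64(-28.5)], [np.float64(-34.5), np.float64(-0.0), np.float64(-34.5)], [np.float64(-34.5), np.float64(-0.0), np.float64(-34.5)]]
```

Emit:
apply_moves(rows=[{"twist": [0, 0, 0], "dp": [-1, 0, -6], "grip": 1}, {"twist": [0, 0, 0], "dp": [0, 0, -12], "grip": 1}, {"twist": [0, 0, 0], "dp": [3, 0, -18], "grip": 1}, {"twist": [0, 0, 0], "dp": [6, 0, -23], "grip": 1}, {"twist": [0, 0, 0], "dp": [10, 0, -28], "grip": 1}, {"twist": [0, 0, 0], "dp": [15, 0, -31.5], "grip": 1}, {"twist": [0, 0, 0], "dp": [21, 0, -34], "grip": 1}, {"twist": [0, 0, 0], "dp": [27, 0, -36], "grip": 1}, {"twist": [0, 0, 0], "dp": [33, 0, -36.5], "grip": 1}, {"twist": [0, 0, 0], "dp": [33, 0, -36.5], "grip": 1}])

```text
time_s: 13.33
tcp_pos: [0.5798, 0.0136, 0.1432]
tcp_rot: [-0.706, 0.707, 0.036, -0.027]
force: [0.6, -0.6, -1.6]
gripper_width: 0.0169
```

```bash
python3 c.py 360 1 | sed 's/np.float64//g'
```

```text
t 13.33 tip [0.581  0.0136 0.0527] F [ 0.6 -0.6 -1.6] w 0.0169
tool-frame offset [  1.    0.1 -34.6] r 34.6 psi 271.6
[[(5.9), (-0.1), (0.8)], [(11.5), (-0.1), (2.5)], [(16.8), (-0.1), (5.1)], [(21.6), (-0.1), (8.5)], [(25.7), (-0.1), (12.8)], [(29.1), (-0.1), (17.6)], [(31.5), (-0.1), (23.0)], [(33.0), (-0.1), (28.7)], [(33.5), (-0.1), (34.6)], [(33.5), (-0.1), (34.6)]]
```

Tracking is accurate, so I'll chain two quarters.

Emit:
apply_moves(rows=[{"twist": [0, 0, 0], "dp": [6, 0, 0.8], "grip": 1}, {"twist": [0, 0, 0], "dp": [11.5, 0, 2.5], "grip": 1}, {"twist": [0, 0, 0], "dp": [17, 0, 5], "grip": 1}, {"twist": [0, 0, 0], "dp": [21.5, 0, 8.5], "grip": 1}, {"twist": [0, 0, 0], "dp": [25.5, 0, 13], "grip": 1}, {"twist": [0, 0, 0], "dp": [29, 0, 17.5], "grip": 1}, {"twist": [0, 0, 0], "dp": [31.5, 0, 23], "grip": 1}, {"twist": [0, 0, 0], "dp": [33, 0, 28.5], "grip": 1}, {"twist": [0, 0, 0], "dp": [33.5, 0, 34.5], "grip": 1}, {"twist": [0, 0, 0], "dp": [33.5, 0, 34.5], "grip": 1}])

```text
time_s: 14.17
tcp_pos: [0.6101, 0.0522, 0.1436]
tcp_rot: [-0.706, 0.706, 0.037, -0.027]
force: [-0.0, -0.4, -0.9]
gripper_width: 0.0168
```

Emit:
apply_moves(rows=[{"twist": [0, 0, 0], "dp": [-0.5, 0, 6], "grip": 1}, {"twist": [0, 0, 0], "dp": [-2, 0, 12], "grip": 1}, {"twist": [0, 0, 0], "dp": [-4.5, 0, 17.5], "grip": 1}, {"twist": [0, 0, 0], "dp": [-8, 0, 22], "grip": 1}, {"twist": [0, 0, 0], "dp": [-12.5, 0, 26.5], "grip": 1}, {"twist": [0, 0, 0], "dp": [-17, 0, 30], "grip": 1}, {"twist": [0, 0, 0], "dp": [-22.5, 0, 32.5], "grip": 1}, {"twist": [0, 0, 0], "dp": [-28.5, 0, 34], "grip": 1}, {"twist": [0, 0, 0], "dp": [-34.5, 0, 34.5], "grip": 1}, {"twist": [0, 0, 0], "dp": [-34.5, 0, 34.5], "grip": 1}])

```text
time_s: 15.0
tcp_pos: [0.5714, 0.0834, 0.1433]
tcp_rot: [-0.706, 0.706, 0.037, -0.027]
force: [0.5, -0.2, -0.9]
gripper_width: 0.0171
```

```bash
python3 c.py 540 2 | sed 's/np.float64//g'; python3 - <<'E'
from h import *
p=read_camera('scene')
print([(d['bbox'],round(d['conf'],2)) for d in silhouettes(p,'bead0_center')[:8]])
E
```

```text
t 15.0 tip [0.5726 0.0834 0.0528] F [ 0.5 -0.2 -0.9] w 0.0171
tool-frame offset [-1.2 -0.2 35.7] r 35.7 psi 91.9
[[(-25.9), (0.2), (-14.3)], [(-32.6), (0.2), (-42.5)], [(-15.4), (0.2), (-65.9)], [(13.5), (0.2), (-67.9)], [(33.8), (0.2), (-47.0)], [(30.9), (0.2), (-18.1)], [(6.9), (0.2), (-1.7)], [(-21.1), (0.2), (-9.3)], [(-33.3), (0.2), (-35.7)], [(-33.3), (0.2), (-35.7)]]
[[(0.5), (-0.0), (-6.0)], [(2.1), (-0.0), (-11.8)], [(4.6), (-0.0), (-17.2)], [(8.1), (-0.0), (-22.2)], [(12.3), (-0.0), (-26.4)], [(17.3), (-0.0), (-29.9)], [(22.7), (-0.0), (-32.4)], [(28.5), (-0.0), (-34.0)], [(34.5), (-0.0), (-34.5)], [(34.5), (-0.0), (-34.5)]]
[]
```

Emit:
apply_moves(rows=[{"twist": [0, 0, 0], "dp": [-5.5, 0, -1.5], "grip": 1}, {"twist": [0, 0, 0], "dp": [-11, 0, -3.5], "grip": 1}, {"twist": [0, 0, 0], "dp": [-16.5, 0, -6], "grip": 1}, {"twist": [0, 0, 0], "dp": [-21.5, 0, -9.5], "grip": 1}, {"twist": [0, 0, 0], "dp": [-25.5, 0, -13.5], "grip": 1}, {"twist": [0, 0, 0], "dp": [-29, 0, -18.5], "grip": 1}, {"twist": [0, 0, 0], "dp": [-31.5, 0, -24], "grip": 1}, {"twist": [0, 0, 0], "dp": [-33, 0, -30], "grip": 1}, {"twist": [0, 0, 0], "dp": [-33.5, 0, -35.5], "grip": 1}, {"twist": [0, 0, 0], "dp": [-33.5, 0, -35.5], "grip": 1}])

```text
time_s: 15.93
tcp_pos: [0.5424, 0.0438, 0.1429]
tcp_rot: [-0.706, 0.707, 0.036, -0.027]
force: [-0.3, -0.0, -0.8]
gripper_width: 0.0167
```

Emit:
apply_moves(rows=[{"twist": [0, 0, 0], "dp": [0.5, 0, -6], "grip": 1}, {"twist": [0, 0, 0], "dp": [2, 0, -12], "grip": 1}, {"twist": [0, 0, 0], "dp": [4.5, 0, -17.5], "grip": 1}, {"twist": [0, 0, 0], "dp": [8, 0, -22], "grip": 1}, {"twist": [0, 0, 0], "dp": [12.5, 0, -26.5], "grip": 1}, {"twist": [0, 0, 0], "dp": [17, 0, -30], "grip": 1}, {"twist": [0, 0, 0], "dp": [22.5, 0, -32.5], "grip": 1}, {"twist": [0, 0, 0], "dp": [28.5, 0, -34], "grip": 1}, {"twist": [0, 0, 0], "dp": [34.5, 0, -34.5], "grip": 1}, {"twist": [0, 0, 0], "dp": [34.5, 0, -34.5], "grip": 1}])

```text
time_s: 16.77
tcp_pos: [0.5809, 0.0126, 0.1432]
tcp_rot: [-0.706, 0.707, 0.036, -0.027]
force: [-0.1, 1.2, -0.4]
gripper_width: 0.0169
```

```bash
python3 c.py
```

```text
t 16.77 tip [0.5822 0.0126 0.0527] F [-0.1  1.2 -0.4] w 0.0169
tool-frame offset [  2.    0.1 -35.7] r 35.8 psi 273.2
```

Emit:
apply_moves(rows=[{"twist": [0, 0, 0], "dp": [5.5, 0, 1.5], "grip": 1}, {"twist": [0, 0, 0], "dp": [11, 0, 3.5], "grip": 1}, {"twist": [0, 0, 0], "dp": [16, 0, 6.5], "grip": 1}, {"twist": [0, 0, 0], "dp": [20.5, 0, 10], "grip": 1}, {"twist": [0, 0, 0], "dp": [24.5, 0, 14], "grip": 1}, {"twist": [0, 0, 0], "dp": [28, 0, 19], "grip": 1}, {"twist": [0, 0, 0], "dp": [30.5, 0, 24], "grip": 1}, {"twist": [0, 0, 0], "dp": [32, 0, 30], "grip": 1}, {"twist": [0, 0, 0], "dp": [32.5, 0, 35.5], "grip": 1}, {"twist": [0, 0, 0], "dp": [32.5, 0, 35.5], "grip": 1}])

```text
time_s: 17.6
tcp_pos: [0.61, 0.0521, 0.1436]
tcp_rot: [-0.706, 0.706, 0.037, -0.027]
force: [-0.3, -0.3, -1.4]
gripper_width: 0.0168
```

Emit:
apply_moves(rows=[{"twist": [0, 0, 0], "dp": [-0.5, 0, 6], "grip": 1}, {"twist": [0, 0, 0], "dp": [-2, 0, 12], "grip": 1}, {"twist": [0, 0, 0], "dp": [-4.5, 0, 17], "grip": 1}, {"twist": [0, 0, 0], "dp": [-8, 0, 22], "grip": 1}, {"twist": [0, 0, 0], "dp": [-12.5, 0, 26], "grip": 1}, {"twist": [0, 0, 0], "dp": [-17, 0, 29.5], "grip": 1}, {"twist": [0, 0, 0], "dp": [-22.5, 0, 32], "grip": 1}, {"twist": [0, 0, 0], "dp": [-28.5, 0, 33], "grip": 1}, {"twist": [0, 0, 0], "dp": [-34.5, 0, 33.5], "grip": 1}, {"twist": [0, 0, 0], "dp": [-34.5, 0, 33.5], "grip": 1}])

```text
time_s: 18.43
tcp_pos: [0.5715, 0.0822, 0.1433]
tcp_rot: [-0.706, 0.706, 0.037, -0.027]
force: [0.3, -0.4, -0.8]
gripper_width: 0.0167
```

```bash
python3 c.py
```

```text
t 18.43 tip [0.5728 0.0823 0.0528] F [ 0.3 -0.4 -0.8] w 0.0167
tool-frame offset [-1.1 -0.1 34.5] r 34.5 psi 91.9
```

Emit:
apply_moves(rows=[{"twist": [0, 0, 0], "dp": [-5.5, 0, -0.5], "grip": 1}, {"twist": [0, 0, 0], "dp": [-11, 0, -2], "grip": 1}, {"twist": [0, 0, 0], "dp": [-16.5, 0, -4.5], "grip": 1}, {"twist": [0, 0, 0], "dp": [-21.5, 0, -8], "grip": 1}, {"twist": [0, 0, 0], "dp": [-25.5, 0, -12.5], "grip": 1}, {"twist": [0, 0, 0], "dp": [-29, 0, -17], "grip": 1}, {"twist": [0, 0, 0], "dp": [-31.5, 0, -22.5], "grip": 1}, {"twist": [0, 0, 0], "dp": [-33, 0, -28.5], "grip": 1}, {"twist": [0, 0, 0], "dp": [-33.5, 0, -34.5], "grip": 1}, {"twist": [0, 0, 0], "dp": [-33.5, 0, -34.5], "grip": 1}])

```text
time_s: 19.27
tcp_pos: [0.5414, 0.0437, 0.1429]
tcp_rot: [-0.706, 0.707, 0.036, -0.027]
force: [0.3, -0.3, -0.3]
gripper_width: 0.0167
```

Emit:
apply_moves(rows=[{"twist": [0, 0, 0], "dp": [0.5, 0, -6], "grip": 1}, {"twist": [0, 0, 0], "dp": [2, 0, -12], "grip": 1}, {"twist": [0, 0, 0], "dp": [4, 0, -16], "grip": 1}, {"twist": [0, 0, 0], "dp": [4, 0, -16], "grip": 1}, {"twist": [0, 0, 0], "dp": [4, 0, -16], "grip": 1}, {"twist": [0, 0, 0], "dp": [4, -10, -16], "grip": 1}, {"twist": [0, 0, 0], "dp": [4, -30, -16], "grip": 1}, {"twist": [0, 0, 0], "dp": [4, -60, -16], "grip": 1}, {"twist": [0, 0, 0], "dp": [4, -95, -16], "grip": 1}, {"twist": [0, 0, 0], "dp": [4, -110, -16], "grip": 1}])

```text
time_s: 20.1
tcp_pos: [0.5459, 0.0284, 0.2578]
tcp_rot: [-0.706, 0.706, 0.038, -0.025]
force: [1.7, -0.4, -0.4]
gripper_width: 0.0167
```

```bash
python3 - <<'E'
from h import *
import pickle
tp=pose();s=read_camera('scene');t=read_camera('top');w=read_camera('wrist');pickle.dump((s,t,w,tp),open('E7.pkl','wb'))
print(tp[0],tp[1].round(4).tolist(),get_state()['gripper_width'],get_state()['force'])
def fit(p,d):
    m=d['region'].astype('uint8');c=max(cv2.findContours(m,0,2)[0],key=cv2.contourArea);(x,y),r=cv2.minEnclosingCircle(c);return x,y,r
for n,p in(('s',s),('t',t)):
    for d in silhouettes(p,'rod_jar')[:3]: print(n,round(d['conf'],2),d['bbox'],np.round(fit(p,d),1))
# beads: colour blobs in dish within wrist view
hsv=cv2.cvtColor(s['image'],cv2.COLOR_RGB2HSV)
u,v=proj(s,[.577,.048,.06]);u,v=int(u),int(v);sub=hsv[v-30:v+25,u-30:u+30]
for nm,lo,hi in(('orange',(5,150,90),(20,255,255)),('blue',(105,130,80),(125,255,255))):
    n,_,st,c=cv2.connectedComponentsWithStats(cv2.inRange(sub,lo,hi));print(nm,[(int(a[4]),np.round(b+[u-30,v-30],0).tolist()) for a,b in zip(st[1:],c[1:]) if a[4]>4])
E
```

```text
[0.54591586 0.02840303 0.2577751 ] [[0.9958, 0.018, -0.0897], [0.0897, 0.0005, 0.996], [0.018, -0.9998, -0.0011]] 0.016651383516439553 [ 0.54451122 -0.59288591 -1.27847059]
s 0.84 [114.8, 155.0, 41.0, 54.0] [134.1 181.1  28.7]
s 0.84 [142.8, 138.6, 16.4, 28.3] [150.  152.8  13.8]
s 0.74 [156.4, 148.8, 28.4, 34.0] [172.6 165.7  18.8]
t 0.82 [362.9, 200.9, 22.6, 11.2] [375.5 206.    9.7]
t 0.62 [331.3, 191.6, 23.0, 19.0] [343.5 201.1  11.9]
t 0.62 [334.0, 148.4, 34.3, 33.3] [350.9 163.9  17.8]
orange [(38, [256.0, 211.0])]
blue [(54, [249.0, 217.0]), (36, [263.0, 223.0])]
```

Emit:
apply_moves(rows=[{"twist": [0, 0, 0], "dp": [0, -15, -10], "grip": 1}, {"twist": [0, 0, 0], "dp": [-3, -20, -40], "grip": 1}, {"twist": [0, 0, 0], "dp": [-7, -20, -75], "grip": 1}, {"twist": [0, 0, 0], "dp": [-10, -20, -110], "grip": 1}, {"twist": [0, 0, 0], "dp": [-13, -20, -145], "grip": 1}, {"twist": [0, 0, 0], "dp": [-16, -20, -180], "grip": 1}, {"twist": [0, 0, 0], "dp": [-19, -20, -215], "grip": 1}, {"twist": [0, 0, 0], "dp": [-22, -20, -250], "grip": 1}, {"twist": [0, 0, 0], "dp": [-25, -20, -280], "grip": 1}, {"twist": [0, 0, 0], "dp": [-28, -20, -300], "grip": 1}])

```text
time_s: 21.18
tcp_pos: [0.5427, -0.2756, 0.2706]
tcp_rot: [0.707, -0.706, -0.035, 0.028]
force: [0.0, 0.8, -0.0]
gripper_width: 0.0163
```

```bash
python3 - <<'E'
from h import *
import pickle
tp=pose();p=read_camera('wrist');s=read_camera('scene');pickle.dump((p,tp,s),open('W8.pkl','wb'));print(tp[0])
for d in silhouettes(p,'rod_jar')[:4]: print(round(d['conf'],2),d['bbox'])
tip=tp[0]+tp[1]@np.array([0,.0905,0]);print('tip',tip)
A=cv2.resize(p['image'][:,:,::-1],(800,600),interpolation=cv2.INTER_CUBIC)[:400]
c=np.array([.546,-.28,.085])
for q0 in [tip]+[c+[.034*np.cos(a),.034*np.sin(a),0] for a in np.arange(0,6.28,.4)]:
    q=proj(p,q0,tp);cv2.circle(A,(int(q[0]/.64),int(q[1]/.64)),2,(255,0,255),-1)
s=pickle.load(open('E7.pkl','rb'))[0];W=pickle.load(open('E7.pkl','rb'))[2]
B=cv2.resize(s['image'][170:270,200:340,::-1],(280,200),interpolation=cv2.INTER_CUBIC);D=cv2.resize(W['image'][80:240,140:364,::-1],(280,200),interpolation=cv2.INTER_CUBIC)
o=np.zeros((600,800,3),'uint8');o[:400]=A;o[400:,:280]=B;o[400:,280:560]=D;cv2.imwrite('pics/w8.png',o)
E
```

```text
[ 0.54274557 -0.27558     0.27057843]
0.9 [222.1, 124.6, 53.4, 55.3]
0.68 [190.2, 189.4, 61.7, 88.6]
0.64 [153.3, 118.4, 45.5, 43.5]
tip [ 0.54367408 -0.27549452  0.18008323]
```

View pics/w8.png

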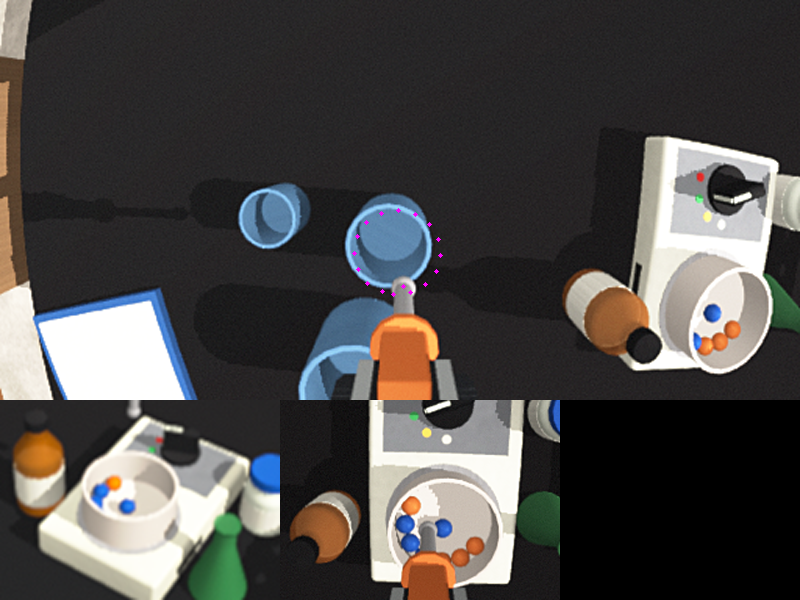

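Jar and dryer checks: the middle jar's rim is centred at (389,245), and the stirrer tip is at (402,287). The selector still points at green and the beads have been swept round.

```bash
cat > j.py <<'E'
from h import *
import pickle,sys
p,tp,s=pickle.load(open('W8.pkl','rb'))
J=at(p,389*.64,245*.64,.085,tp);print('jar',J.round(4), 'scene rim proj',np.round(proj(s,[*J[:2],.085]),1))
P,R=pose();a=float(sys.argv[1]);Rd=down(95.1)@Ro.from_rotvec([0,0,np.radians(-15)]).as_matrix()
for z in (.15,.05,.022):
    B=np.array([J[0]-.002+.001,J[1]+.001,z]);X=B-Rd[:,1]*.0835;print(z,X.round(4));plan(X,Rd)
print(Rd.round(3).tolist())
E
python3 j.py 15
```

```text
jar [ 0.5399 -0.2872  0.085 ] scene rim proj [171.6 153.4]
0.15 [ 0.5174 -0.2881  0.2307]
dp [-27.1  39.6 -11.6] twist [ -0.   -0.1 -14.4] |dp| 49 jaw az 95.0
0.05 [ 0.5174 -0.2881  0.1307]
dp [-28.1 139.6 -11.7] twist [ -0.   -0.1 -14.4] |dp| 143 jaw az 95.0
0.022 [ 0.5174 -0.2881  0.1027]
dp [-28.4 167.6 -11.7] twist [ -0.   -0.1 -14.4] |dp| 170 jaw az 95.0
[[0.962, 0.258, -0.089], [0.086, 0.023, 0.996], [0.259, -0.966, 0.0]]
```

Emit:
apply_moves(rows=[{"twist": [0, 0, -5], "dp": [-9, 5, -4], "grip": 1}, {"twist": [0, 0, -10], "dp": [-18, 15, -9], "grip": 1}, {"twist": [0, 0, -14.4], "dp": [-26, 25, -9.5], "grip": 1}, {"twist": [0, 0, -14.4], "dp": [-26, 40, -9.5], "grip": 1}, {"twist": [0, 0, -14.4], "dp": [-26.5, 65, -9.5], "grip": 1}, {"twist": [0, 0, -14.4], "dp": [-26.5, 90, -9.5], "grip": 1}, {"twist": [0, 0, -14.4], "dp": [-27, 115, -9.5], "grip": 1}, {"twist": [0, 0, -14.4], "dp": [-27, 135, -9.5], "grip": 1}, {"twist": [0, 0, -14.4], "dp": [-27, 140, -9.5], "grip": 1}, {"twist": [0, 0, -14.4], "dp": [-27, 140, -9.5], "grip": 1}])

```text
time_s: 22.17
tcp_pos: [0.5173, -0.2842, 0.1287]
tcp_rot: [0.705, -0.696, -0.122, -0.06]
force: [0.6, 0.1, -0.6]
gripper_width: 0.0166
```

```bash
python3 - <<'E'
from h import *
P,R=pose();s=get_state();b=P+R@np.array([0,.0835,0]);print(s['time_s'],P,'ball',b,'F',s['force'])
print(R.round(3).tolist())
plan([P[0],P[1],P[2]-(b[2]-.018)])
plan([P[0],P[1],P[2]+.1])
E
```

```text
22.1667 [ 0.5173001  -0.28423892  0.12867237] ball [ 0.53859781 -0.28213714  0.04796152] F [ 0.55000465  0.13664295 -0.63559645]
[[0.963, 0.255, -0.088], [0.085, 0.025, 0.996], [0.256, -0.967, 0.003]]
dp [-7.7 29.  -0.1] twist [0. 0. 0.] |dp| 30 jaw az 95.1
dp [ 25.6 -96.7   0.3] twist [0. 0. 0.] |dp| 100 jaw az 95.1
```

Emit:
apply_moves(rows=[{"twist": [0, 0, 0], "dp": [-3, 12, 0], "grip": 1}, {"twist": [0, 0, 0], "dp": [-5, 20, 0], "grip": 1}, {"twist": [0, 0, 0], "dp": [-7, 26, 0], "grip": 1}, {"twist": [0, 0, 0], "dp": [-7, 27, 0], "grip": 1}, {"twist": [0, 0, 0], "dp": [-7, 27, 0], "grip": 1}])

```text
time_s: 22.58
tcp_pos: [0.5175, -0.2841, 0.101]
tcp_rot: [0.706, -0.695, -0.122, -0.06]
force: [0.3, -0.2, 0.0]
gripper_width: 0.0167
```

Emit:
apply_moves(rows=[{"twist": [0, 0, 0], "dp": [0, 0, 0], "grip": 0.7}, {"twist": [0, 0, 0], "dp": [0, 0, 0], "grip": 0.5}, {"twist": [0, 0, 0], "dp": [0, 0, 0], "grip": 0.3}, {"twist": [0, 0, 0], "dp": [0, 0, 0], "grip": 0.3}, {"twist": [0, 0, 0], "dp": [0, 0, 0], "grip": 0.3}, {"twist": [0, 0, 0], "dp": [0, 0, 0], "grip": 0.3}])

```text
time_s: 23.08
tcp_pos: [0.5176, -0.2841, 0.1011]
tcp_rot: [0.705, -0.696, -0.122, -0.06]
force: [0.2, 0.5, -1.3]
gripper_width: 0.0594
```

Emit:
apply_moves(rows=[{"twist": [0, 0, 0], "dp": [0, -10, 0], "grip": 0.3}, {"twist": [0, 0, 0], "dp": [0, -30, 0], "grip": 0.3}, {"twist": [0, 0, 0], "dp": [0, -55, 0], "grip": 0.3}, {"twist": [0, 0, 0], "dp": [0, -80, 0], "grip": 0.3}, {"twist": [0, 0, 0], "dp": [0, -110, 0], "grip": 0.3}, {"twist": [0, 0, 0], "dp": [0, -140, 0], "grip": 0.3}, {"twist": [0, 0, 0], "dp": [0, -150, 0], "grip": 0.3}, {"twist": [0, 0, 0], "dp": [0, -150, 0], "grip": 0.3}, {"twist": [0, 0, 0], "dp": [0, -150, 0], "grip": 0.3}])

```text
time_s: 23.83
tcp_pos: [0.4794, -0.2881, 0.2465]
tcp_rot: [0.705, -0.696, -0.122, -0.061]
force: [-0.4, -0.4, -1.3]
gripper_width: 0.0601
```

```bash
python3 - <<'E'
from h import *
import pickle
tp=pose();p=read_camera('wrist');s=read_camera('scene');t=read_camera('top');print(tp[0],get_state()['force'],get_state()['time_s'])
pickle.dump((p,tp,s,t),open('W9.pkl','wb'))
P0=pickle.load(open('P0.pkl','rb'))
for q in('stirrer','rod_jar'):
  print(q,[(np.round(d['bbox']),round(d['conf'],2)) for d in silhouettes(s,q)[:3]])
r=lambda im,w,h:cv2.resize(im[:,:,::-1],(w,h),interpolation=cv2.INTER_CUBIC)
o=np.zeros((600,800,3),'uint8')
o[:360,:400]=r(s['image'][120:255,105:255],400,360);o[:360,400:]=r(p['image'][60:240,120:320],400,360)
o[360:,:320]=r(s['image'][165:285,200:360],320,240);o[360:,320:640]=r(t['image'][140:260,120:280],320,240)
cv2.imwrite('pics/w9.png',o)
# bystander shifts in top view
for q in('amber_bottle','tub','flask','rack'):
    d=silhouettes(s,q);print(q,np.round(d[0]['bbox']) if d else None)
E
```

```text
[ 0.47936581 -0.28812435  0.24650242] [-0.43074418 -0.12000162  0.17582711] 23.9833
stirrer [(array([413., 246.,  31.,  45.]), 0.58), (array([171., 131.,  14.,  25.]), 0.51)]
rod_jar [(array([142., 142.,  18.,  26.]), 0.88), (array([163., 146.,  24.,  37.]), 0.8), (array([114., 156.,  40.,  57.]), 0.58)]
amber_bottle [207. 174.  27.  55.]
tub [321. 199.  27.  39.]
flask [294. 227.  27.  47.]
rack [352. 227.  55.  88.]
```

```bash
python3 - <<'E'
from h import *
import pickle
p,tp,s,t=pickle.load(open('W9.pkl','rb'));P0=pickle.load(open('P0.pkl','rb'))
def cc(im,lo,hi,mn):
    n,_,st,c=cv2.connectedComponentsWithStats(cv2.inRange(cv2.cvtColor(im,cv2.COLOR_RGB2HSV),lo,hi));return [(int(a[4]),*np.round(b).astype(int).tolist()) for a,b in zip(st[1:],c[1:]) if a[4]>=mn]
for nm,lo,hi in(('orange',(4,150,110),(20,255,255)),('blue',(105,150,110),(125,255,255))):
    for k,a,b in(('top',P0['top']['image'],t['image']),('scene',P0['scene']['image'],s['image'])):
        print(nm,k,'\n before',cc(a,lo,hi,4),'\n after ',cc(b,lo,hi,4))
# rod grip direction in scene
for X in([.52,-.284,.12],[.542,-.285,.085]):print(np.round(proj(s,X),1))
for k,a,b in(('top',P0['top']['image'],t['image']),('scene',P0['scene']['image'],s['image'])):
    d=(cv2.absdiff(cv2.GaussianBlur(a,(5,5),0),cv2.GaussianBlur(b,(5,5),0)).max(2)>45).astype('uint8');n,_,st,c=cv2.connectedComponentsWithStats(d);print(k,[x.tolist() for x in st[1:] if x[4]>12])
E
```

```text
orange top 
 before [(47, 51, 140), (48, 51, 152), (47, 50, 164), (10, 509, 163), (12, 500, 166), (6, 504, 165), (6, 504, 170), (5, 502, 174), (47, 49, 176), (216, 279, 184), (13, 231, 179), (6, 502, 182), (5, 499, 184), (14, 228, 186), (16, 498, 193), (14, 230, 194), (7, 250, 193), (17, 503, 199), (29, 155, 198), (5, 504, 206), (110, 126, 211), (12, 497, 211), (4, 500, 216), (5, 495, 224), (7, 504, 225), (9, 496, 229), (15, 498, 236), (5, 502, 233), (13, 495, 240), (4, 504, 239), (5, 500, 242), (5, 495, 247), (11, 503, 249), (6, 498, 250), (4, 494, 250), (12, 496, 258), (4, 496, 260), (10, 493, 264), (7, 499, 266), (4, 493, 272), (5, 504, 272), (5, 498, 273), (6, 70, 338), (5, 26, 342), (6, 73, 362), (6, 72, 368), (5, 73, 374)] 
 after  [(47, 51, 140), (47, 51, 152), (7, 501, 160), (47, 50, 164), (4, 500, 165), (4, 510, 165), (7, 502, 170), (55, 234, 178), (49, 49, 176), (218, 278, 184), (13, 503, 176), (7, 499, 185), (16, 499, 192), (7, 505, 193), (5, 251, 194), (8, 504, 203), (111, 126, 211), (92, 346, 211), (7, 501, 207), (7, 499, 211), (8, 505, 224), (5, 496, 223), (9, 503, 231)
[... 1431 characters left out ...]
, 15, 161], [240, 220, 9, 8, 42], [273, 223, 177, 161, 13887], [339, 230, 14, 7, 76], [161, 320, 45, 64, 1227], [228, 325, 25, 10, 141], [205, 334, 27, 50, 851], [0, 336, 79, 48, 3007], [247, 350, 25, 14, 94], [275, 352, 8, 7, 39], [80, 354, 5, 4, 17], [258, 366, 12, 6, 33]]
scene [[159, 0, 49, 84, 2473], [371, 0, 9, 13, 65], [394, 0, 10, 20, 145], [453, 0, 8, 13, 51], [393, 19, 6, 12, 45], [328, 21, 17, 23, 175], [363, 23, 87, 90, 2457], [40, 30, 43, 101, 2167], [320, 47, 23, 47, 426], [380, 55, 4, 17, 39], [97, 96, 13, 15, 142], [389, 112, 29, 9, 124], [170, 129, 15, 30, 307], [282, 185, 8, 10, 35], [246, 211, 16, 6, 50], [250, 218, 5, 7, 20], [276, 218, 8, 9, 52], [370, 237, 23, 26, 272]]
```

```bash
python3 - <<'E'
from bench import *
import numpy as np
s=read_camera('scene');print([(np.round(d['bbox']),round(d['conf'],2)) for d in silhouettes(s,'stirrer')[:3]],get_state()['time_s'])
print(sign_off())
E
```

```text
[(array([172., 134.,  12.,  23.]), 0.68), (array([413., 246.,  29.,  44.]), 0.62)] 24.3833
the job is handed in; nothing more can be done
None
```

I did every step of the job and handed it in at about 24.4 s; no verdict was reported.

- **Selector:** I turned it from yellow to green. Wrist pictures after the turn and again after stirring showed the white line on the green dot.
- **Stirring:** I took the orange stirrer from the rack and put it in on the selector side. By the tool readings it went anticlockwise for two full turns plus about 30°, at a radius of 33–36 mm. The tip stayed about 2–3 mm above the floor, whose height I found by touch.
- **Stirrer in the jar:** I released it leaning in the middle-sized blue jar. Detections after release show the grip sticking out of that jar, and its position had barely changed at the last look, about 0.4 s later.
- **Beads and bystanders:** The top view shows all four blue beads in the dish. The orange beads have run together into one cluster, so I couldn't count them singly. No bead-coloured spots appeared outside the dish. Comparing before and after pictures showed no changes at the spare rod, bottle, tub or flask.

**Checks that failed or disagreed:**
- My first grasp on the knob closed just on top of its bar, although the reported height looked low enough. I repeated it 16 mm lower and it held. I didn't find the cause, but heights agreed with contact at the rack and at the dish floor.
- While finding the floor, the stirrer tip pressed on it with about 17 N.
- I had used up the picture views by the end, so the final check of the jar, beads and bystanders was by numbers only.

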